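Lever up the dispenser hood and test its nozzle

TASK

The pump of the cleaner dispenser needs testing: pick up the scraper and use its blade, not your fingers, to lever up the hood that covers the nozzle cap until the hood stands upright, then lay the scraper gently back down flat on the worktop. Reaching in at a slant under the glass shelf, press the nozzle cap well down with the fingertips without crushing it and let it spring back up. Leave the hood standing open and everything else where it is.

Things in the scene. Friction and masses are not known exactly. Their poses are not given: they have to be found in the camera images.
- dispenser: fixed dispenser: aluminium canister (84 mm across) in a white plastic stand, foot 130 x 120 mm, deck 110 (x) x 100 (y) mm with its top at z 114 mm. Origin: centre of its underside; the canister and nozzle cap stand on its z axis; its -x side is the front (towards the robot)
- shelf_edge (a point): middle of the front lower edge of the glass shelf, at (-40, 0, 300) mm in the dispenser's frame. The shelf roofs the dispenser: x -40 to +110, y +-90 mm, 8 mm thick, on two 10 mm posts at x +80, y +-75 mm, so the cap cannot be reached from straight above
- cap (a joint): travel of the grey sprung nozzle cap: 0 up, 0.014 m fully down; it springs back; about 2 N to start, 9 N at the bottom. Well down is 0.008 or more
- cap_top (a point): centre of the flat top of the round nozzle cap (40 mm across, 15 mm thick, a small spout towards -x to 28 mm from the axis), 138 mm above the dispenser's underside; hidden under the hood while that is shut
- hood (a joint): angle of the white hood: 0 shut, 1.57 upright, 1.75 rad at its stop; its stiff hinge stays where it is left. Starts shut or a few degrees ajar
- hood_lip (a point): middle of the lower edge of the hood's front wall, turns with the hood. The hood is a shallow upturned tray 105 (x) x 100 (y) mm, 33 mm high; shut, its front wall (4 mm thick) stands 53 mm before the cap axis and ends 14 mm above the deck: a gap for the blade, 92 mm wide; the hood's roof is 16 mm above that edge
- hood_hinge (a point): middle of the hood's hinge line, at (50, 0, 116) mm in the dispenser's frame; the line runs along the dispenser's y
- scraper: loose tile scraper lying flat, 200 mm long: black handle 100 x 24 wide x 26 mm high (x -100 to 0), then a thin flat steel blade 100 x 40 x 3 mm (x 0 to +100), its middle plane 13 mm above the underside. Origin: underside, where handle and blade meet; x points to the blade's tip. Mass about 130 g
- scraper_grip (a point): middle of the scraper's handle, (-50, 0, 13) mm in its frame
- scraper_tip (a point): middle of the blade's end, (100, 0, 13) mm in its frame
- soap_dish: bystander: glass soap dish 125 x 85 x 28 mm, origin centre of underside
- brush_rack: bystander: white plastic toothbrush rack 70 x 170 x 93 mm with four slots and two toothbrushes fixed upright in it (to 204 mm), origin centre of underside
- mouthwash: bystander: green mouthwash bottle, 66 mm across, 190 mm high, origin centre of underside
- pumice: bystander: grey pumice stone 85 x 50 x 30 mm, origin centre of underside
There are look-alikes about, which are no part of the job. Of the things that look like the scraper, take the one that is nearest to the robot's base at the start.

How it is judged:
By the outcome, as a careful person would: the job done as asked, in the order asked, and still so for the second after the job is handed in, with the robot touching nothing.
It also fails if it takes over 72 s, if anything falls off the work surface, if the arm or the gripper's body presses on something with over 40 N, if the wrist force passes 120 N, or if a joint passes its speed limit or range.

ROBOT

A 6-joint arm with a two-finger parallel gripper is mounted at the origin on the work surface. World frame = base frame: x ahead of the robot, y to its left, z up, the work surface at z = 0. Lengths are in m, angles in rad, forces in N, time in s.
With the tool pointing down it reaches from about 0.35 to 0.975 m from the base axis. Payload 4.9 kg.
Tool frame: the origin (TCP) lies at the very end of the fingers, on their centre line; the grasp point (between the pads) lies 19 mm behind it; z points along the fingers, y is the direction in which the jaws open and shut (so a half turn about z gives the same grasp; the last joint's range is limited). The gripper opens to 85 mm and grips with 20 to 120 N. Pads are 22 mm wide; open, the fingers measure 114 mm over their backs; the gripper's body (76 mm by 85 mm) begins 54 mm behind the grasp point. The pads swing forward as they close: fully open they stand 13 mm farther back than shut.
Start: joints at [1.17, 0.053, 1.613, -0, 1.476, -0.119], TCP at [0.174, 0.6, 0.208] pointing down, gripper open.
Joint ranges: [-3.01, 3.01], [-1.01, 2.22], [0.06, 2.58], [-1.02, 4.17], [0.09, 2.62], [-3.14, 3.14]. Speed limits (rad/s): [2.57, 2.57, 3.14, 3.14, 3.14, 3.14].

INTERFACE

Orientations are given as a unit quaternion [w, x, y, z].
In Python, from plant import state, eyes, job_done gives the robot as it stands.
- The arm moves only by the tool apply_moves, never from a script. Its argument "commands" is a list of rows, each an object with "linear": the shift along the tool's x, y, z in m, a list of three; "delta_rot": the turn, a rotation vector about the tool's x, y, z in degrees, a list of three; "fingers": the closure in counts, from 0 (fully open) to 255 (shut). In form: [{"linear": [x, y, z], "delta_rot": [wx, wy, wz], "fingers": fingers}, ...]. A call has exactly 8 rows; each row is the pose to reach, as a shift and turn from the pose commanded when the call began, along the tool's axes at that moment; what a row does not reach only later rows make up. A row lasts 1/10 s, in which the tool goes at most 50 mm and 8.59 degrees, less where a joint would pass 70% of its speed; a pose out of reach is approached as far as the arm can. A call with a gripper value outside its range is refused whole. The fingers move at their own pace and stop on an object; the grip force is fixed at half the most. Time passes only in rows, so rows that repeat a pose let the fingers close, or fill a call up. It gives the time, the measured TCP pose, the force and the opening at its end, in the units of the state.
- state(): the state, without advancing time (a new reading comes with each control period).
- eyes.grab_frame(name): name is "side" or "top"; returns the picture (400x640x3 uint8, red, green, blue); there is no depth.
- eyes.camera_params(name): a dict with "fx", "fy", "cx", "cy" (pixels), "k1" (the pictures are not rectified: a ray, as slopes to the right and down, at radius r is drawn at 1 + k1 r^2 times it, then the intrinsics apply), "position" and "rotation" of the camera in the world. Camera axes: x right, y down, z forward; pixel columns grow to the right and rows downward; lengths in m; the calibration is good to about 2 mm. A picture is of the moment at which its call begins. camera_params takes no time and is no camera call.
- job_done(): hands the job in, once; it reports no verdict.
The state is a dict: "time": time; "joint_pos": joint angles; "joint_vel": joint speeds; "joint_efforts": joint torques, N m; "tool_pos": TCP position; "tool_rot": TCP orientation; "contact_force": force on the tool from outside, world axes, zero at the start; "ft_torque": the same for the moment, N m; "gripper_width": opening from 0.0 (shut) to 1.0 (fully open).
Only numpy, scipy, OpenCV 4.12 (cv2) and the standard library are available. Lean on these libraries where they do the work, as an engineer would, in place of code of your own. Each camera call takes 0.05 s, during which the arm holds its last target.

## Working session

There is one attempt and no reset: what is moved stays moved. The work goes in short steps, Python scripts to look and compute and a tool call to move; the robot and the scene stay as the last step left them, time stands still between calls to the robot, and variables do not carry over. Pictures are saved under pics/ and viewed, and the job is handed in when it is done.

Besides the shell and the picture viewer there is one more tool, called after "Call:" as name(argument=value, ...), one argument or row to a line, values as JSON. apply_moves: Moves the arm, as the interface text tells. Its arguments: {"type":"object","properties":{"commands":{"type":"array","items":{"type":"object","properties":{"linear":{"type":"array","items":{"type":"number"}},"delta_rot":{"type":"array","items":{"type":"number"}},"fingers":{"type":"number"}}}}},"required":["commands"]}

```bash
ls -a; mkdir -p pics
python3 - <<'E'
from plant import state, eyes
import cv2
for n in("side","top"):
    f=eyes.grab_frame(n); cv2.imwrite(f"pics/{n}0.png",cv2.cvtColor(f,cv2.COLOR_RGB2BGR)); print(n,eyes.camera_params(n))
print(state())
E
```

```text
.
..
pics
side {'fx': 371.6469121635369, 'fy': 371.6469121635369, 'cx': 318.27657155298505, 'cy': 201.1594470139895, 'k1': 0.017530979885830827, 'position': array([ 0.18731392, -0.46828876,  1.06985583]), 'rotation': array([-0.32509709,  0.90747234, -0.24835986,  0.09551554])}
top {'fx': 511.2937550041034, 'fy': 511.2937550041034, 'cx': 322.11529303983406, 'cy': 198.8820987012253, 'k1': 0.04655279100408038, 'position': array([0.4279635 , 0.14349882, 1.90575467]), 'rotation': array([ 0.02828151, -0.69717336,  0.71575094, -0.02915551])}
{'time': 0.1, 'joint_pos': array([ 1.16998775e+00,  5.32713435e-02,  1.61414521e+00, -1.51766838e-05,
        1.47600453e+00, -1.19002045e-01]), 'joint_vel': array([ 0.00153596, -0.00246875, -0.002442  ,  0.00049886, -0.00243732,
       -0.00081514]), 'joint_efforts': array([ 7.23921348e-04, -3.94903135e+01, -3.71365356e+01,  2.98999601e-05,
        3.88669461e-03,  1.61185966e-05]), 'tool_pos': array([0.17357593, 0.59978717, 0.20730495]), 'tool_rot': array([-2.27642941e-04,  1.40436708e-01,  9.90089236e-01, -8.85450249e-04]), 'contact_force': array([ 0.22065259,  0.35052605, -0.2356139 ]), 'ft_torque': array([0.00073008, 0.0011664 , 0.03198956]), 'gripper_width': 0.9983689523116807}
```

View pics/side0.png

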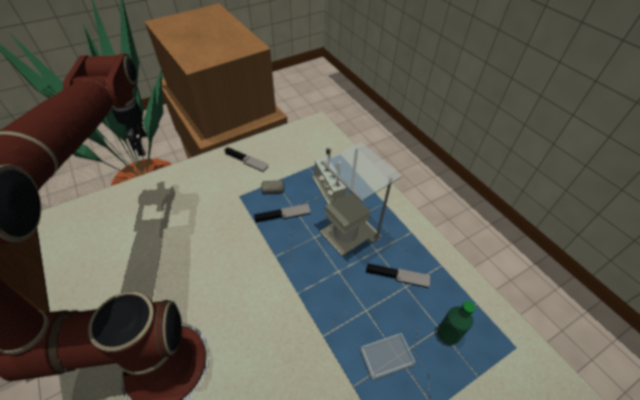

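View pics/top0.png

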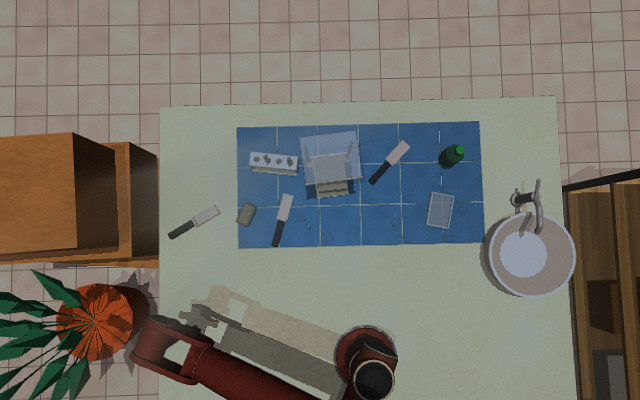

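The pictures show three scraper-like tools. In the top view they sit at about (283,220), (390,162) and (193,222). The dispenser with its shelf is at about (330,165). I'll enlarge these and set up a calibration helper.

```bash
cat > h.py <<'E'
import numpy as np, cv2
from plant import state, eyes
from scipy.spatial.transform import Rotation as R
def q(w): return R.from_quat([w[1],w[2],w[3],w[0]])
P={n:eyes.camera_params(n) for n in("side","top")}
def ray(n,u,v):
    p=P[n]; d=np.array([(u-p['cx'])/p['fx'],(v-p['cy'])/p['fy']]); s=d.copy()
    for _ in range(20): s=d/(1+p['k1']*(s@s))
    return p['position'],q(p['rotation']).apply([s[0],s[1],1.])
def px(n,X):
    p=P[n]; c=q(p['rotation']).inv().apply(np.atleast_2d(X)-p['position']); s=c[:,:2]/c[:,2:]
    s=s*(1+p['k1']*(s**2).sum(1,keepdims=True)); return s*[p['fx'],p['fy']]+[p['cx'],p['cy']]
def onz(n,u,v,z):
    o,d=ray(n,u,v); return o+d*(z-o[2])/d[2]
def tri(u1,v1,u2,v2):
    a,d=ray('side',u1,v1); b,e=ray('top',u2,v2)
    t=np.linalg.lstsq(np.c_[d,-e],b-a,rcond=None)[0]; p,r=a+t[0]*d,b+t[1]*e
    return (p+r)/2,np.linalg.norm(p-r)
def grab(n,name): 
    f=cv2.cvtColor(eyes.grab_frame(n),cv2.COLOR_RGB2BGR); cv2.imwrite(f'pics/{name}.png',f); return f
def crop(f,x0,y0,w,h,k,name):
    c=cv2.resize(f[y0:y0+h,x0:x0+w],None,fx=k,fy=k,interpolation=cv2.INTER_CUBIC)
    for i in range(0,w,10):
        L=6 if i%50 else 14; cv2.line(c,(i*k,0),(i*k,L),(0,255,255),1)
        if i%20==0: cv2.putText(c,str(x0+i),(i*k,24),0,.35,(0,255,255),1)
    for i in range(0,h,10):
        cv2.line(c,(0,i*k),(6,i*k),(0,255,255),1)
        if i%20==0: cv2.putText(c,str(y0+i),(8,i*k+4),0,.35,(0,255,255),1)
    cv2.imwrite(f'pics/{name}.png',c)
E
python3 - <<'E'
from h import *
f=cv2.imread('pics/top0.png'); crop(f,230,120,130,130,6 if 0 else 4,'t0a'); crop(f,160,190,130,70,5,'t0b')
f=cv2.imread('pics/side0.png'); crop(f,240,140,160,120,5,'s0a')
for a in((282,220),(390,162),(193,222)): print(onz('top',*a,.013))
E
```

```text
[0.50757371 0.28957661 0.013     ]
[ 0.71344579 -0.11777634  0.013     ]
[0.50902784 0.61754183 0.013     ]
```

View pics/t0a.png

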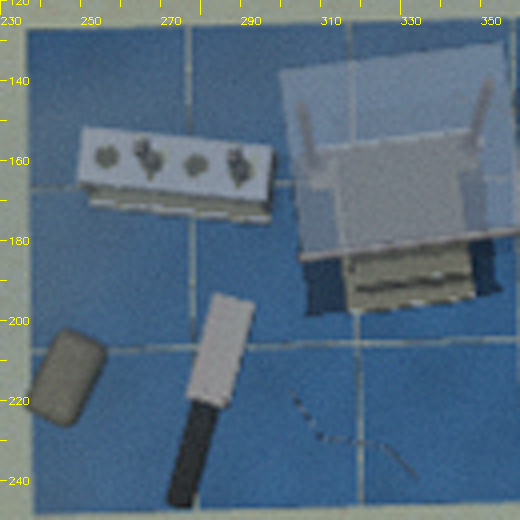

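View pics/s0a.png

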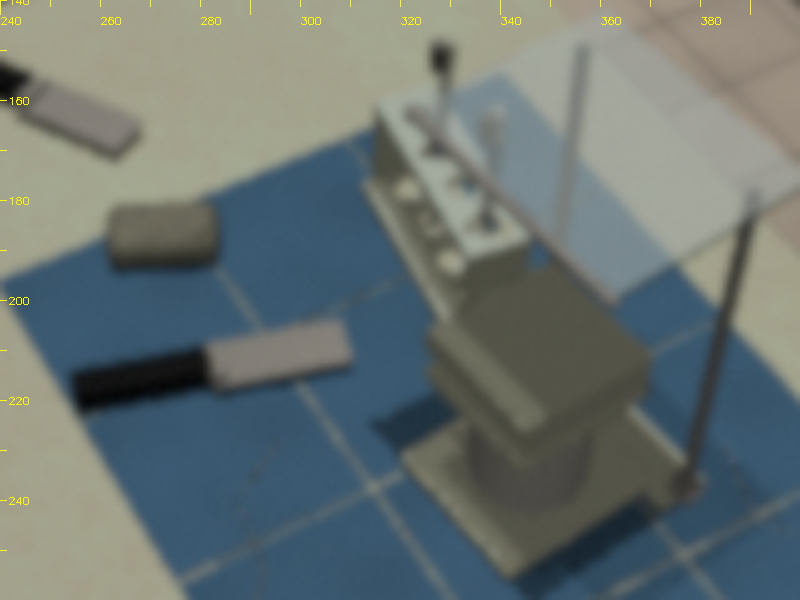

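Scraper A, at top (282,220), is nearest to the base. Next I'll fit the dispenser pose from the shelf and foot corners, and the scraper pose.

```bash
cat > fit.py <<'E'
from h import *
from scipy.optimize import least_squares
# (cam, dispenser pt mm, px)
obs=[('top',(-40,90,304),(305,184.2)),('top',(-40,-90,304),(359.7,177.2)),('top',(110,90,304),(300,138)),('top',(110,-90,304),(356.2,130.5)),
('top',(-65,60,4),(316.5,198)),('top',(-65,-60,4),(348.7,194.2)),
('side',(-40,90,304),(322.6,161.6)),('side',(-40,-90,302),(362.4,200.4)),('side',(-65,60,4),(320.4,232)),('side',(-65,-60,0),(342.4,255.4)),('side',(65,-60,3),(381,236))]
def T(p,X):
    c,s=np.cos(p[2]),np.sin(p[2]); X=np.array(X)/1000; return np.array([p[0]+c*X[0]-s*X[1],p[1]+s*X[0]+c*X[1],X[2]])
def res(p): return np.concatenate([px(n,T(p,X))[0]-u for n,X,u in obs])
r=least_squares(res,[.66,.1,0],loss='soft_l1'); p=r.x; print(p,np.degrees(p[2]))
print(np.round(res(p).reshape(-1,2),1).tolist())
for a in range(0,30,6):
    a=np.radians(a)
    for n in('side','top'):
        o=[]
        for y in(50,-50):
            for (x,z) in((-55,128),(-55,161 if 0 else 147)):
                dx,dz=x-50,z-116; o.append(np.round(px(n,T(p,(50+dx*np.cos(a)+dz*np.sin(a),y,116-dx*np.sin(a)+dz*np.cos(a))))[0],1).tolist())
        print(round(np.degrees(a)),n,o)
e=onz('top',274.75,246.2,.026);j=onz('top',282,220.5,.0145);t=onz('top',288.2,194.2,.0145)
print(e,j,t,np.linalg.norm(e-j),np.linalg.norm(j-t),np.degrees(np.arctan2(*(t-e)[1::-1])),np.degrees(np.arctan2(*(t-j)[1::-1])))
E
python3 fit.py
```

```text
[0.65625421 0.10683587 0.09505234] 5.446097936533775
[[-0.1, -0.5], [1.9, -0.4], [-0.7, -1.0], [-0.6, -0.3], [-0.1, 0.2], [-0.4, 0.1], [0.1, 0.3], [0.3, 0.4], [-0.1, -0.3], [-0.7, 1.0], [-9.8, 0.9]]
0 side [[325.2, 210.2], [325.4, 206.5], [344.7, 230.8], [345.1, 227.2]]
0 top [[318.5, 192.1], [318.5, 191.6], [346.9, 188.7], [347.2, 188.1]]
6 side [[325.8, 207.8], [326.5, 203.8], [345.4, 228.5], [346.4, 224.5]]
6 top [[318.4, 191.3], [318.3, 190.2], [347.0, 187.8], [347.2, 186.7]]
12 side [[326.6, 205.3], [327.8, 201.0], [346.4, 226.0], [347.9, 221.7]]
12 top [[318.3, 190.1], [318.1, 188.5], [347.0, 186.7], [347.2, 184.9]]
18 side [[327.7, 202.7], [329.4, 198.2], [347.7, 223.4], [349.6, 218.9]]
18 top [[318.1, 188.7], [317.9, 186.4], [347.0, 185.2], [347.1, 182.9]]
24 side [[329.1, 200.0], [331.3, 195.3], [349.2, 220.6], [351.7, 215.9]]
24 top [[317.9, 186.9], [317.6, 184.1], [347.0, 183.4], [347.0, 180.6]]
[0.41193578 0.3169316  0.026     ] [0.5056628  0.28949712 0.0145    ] [0.60267108 0.26456148 0.0145    ] 0.09833439901913982 0.10016184018078289 -15.353323253919855 -14.415594940215437
```

```bash
python3 - <<'E'
from h import *
f=cv2.imread('pics/side0.png'); crop(f,310,180,75,60,10,'s0b')
f=cv2.imread('pics/top0.png'); crop(f,295,130,75,60+12,8,'t0c')
E
sed -i "s/,('side',(65,-60,3),(381,236))//" fit.py; python3 fit.py | head -5
```

```text
[0.65583359 0.10680046 0.09362209] 5.364150599024373
[[-0.1, -0.5], [1.9, -0.2], [-0.6, -0.9], [-0.5, -0.2], [-0.1, 0.3], [-0.4, 0.3], [0.0, 0.4], [0.2, 0.4], [-0.2, -0.3], [-0.8, 1.1]]
0 side [[325.1, 210.2], [325.3, 206.5], [344.6, 230.9], [345.0, 227.3]]
0 top [[318.5, 192.2], [318.5, 191.7], [346.9, 188.8], [347.2, 188.2]]
6 side [[325.7, 207.8], [326.3, 203.8], [345.3, 228.5], [346.2, 224.6]]
```

View pics/s0b.png

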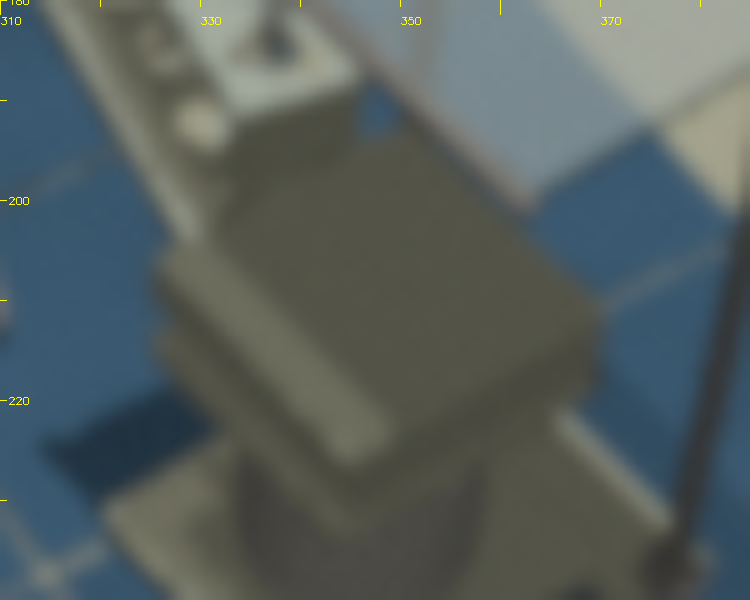

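View pics/t0c.png

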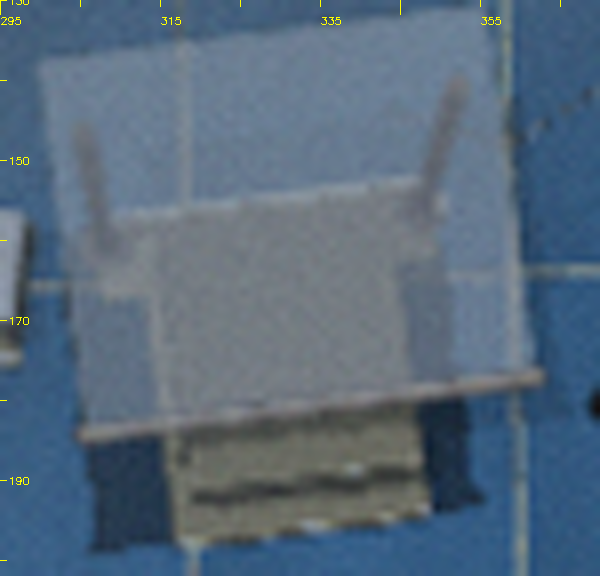

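Fit is good: dispenser at about (0.656, 0.107), yaw 5.4°, hood practically shut. The scraper origin is at about (0.507, 0.290) and the blade points at azimuth -15°. Next I'll write a helper that turns target poses into tool-frame deltas.

```bash
cat > go.py <<'E'
from h import *
import sys
D=np.array([.656,.107]); YAW=np.radians(5.4)
def disp(x,y,z): c,s=np.cos(YAW),np.sin(YAW); x,y,z=x/1e3,y/1e3,z/1e3; return np.array([D[0]+c*x-s*y,D[1]+s*x+c*y,z])
def rot(az,al):  # blade azimuth deg, tip-up deg
    a=np.radians(az); x=np.array([-np.cos(a),-np.sin(a),0]); z=np.array([0,0,-1.]); M=np.c_[x,np.cross(z,x),z]
    return R.from_matrix(M)*R.from_euler('y',-al,degrees=True)
def delta(P0,R0,P1,R1): return np.round(R0.inv().apply(P1-P0),4).tolist(), np.round((R0.inv()*R1).as_rotvec(degrees=True),2).tolist()
def show(P1,R1,s=None):
    s=s or state(); print('t',s['time'],'now',np.round(s['tool_pos'],4),'F',np.round(s['contact_force'],1),'w',round(s['gripper_width'],3)); print(delta(s['tool_pos'],q(s['tool_rot']),P1,R1))
E
python3 - <<'E'
from go import *
a=np.radians(-15.1); o=np.array([.507,.2903]); X=lambda x,y,z:np.array([o[0]+np.cos(a)*x-np.sin(a)*y,o[1]+np.sin(a)*x+np.cos(a)*y,z])
for n in('side','top'): print(n,px(n,[X(-.1,0,.026),X(.1,0,.0145),X(-.1,0,0)]).round(1).tolist())
show(X(-.045,0,.12),rot(-15.1,0)); show(X(-.045,0,.004),rot(-15.1,0))
E
```

```text
side [[254.6, 217.3], [309.8, 207.7], [255.5, 221.7]]
top [[274.9, 246.6], [288.3, 194.0], [275.6, 246.5]]
t 0.1 now [0.1736 0.5998 0.2073] F [ 0.2  0.4 -0.2] w 0.998
([-0.3614, -0.2052, 0.0876], [-0.1, -0.01, -1.05])
t 0.1 now [0.1736 0.5998 0.2073] F [ 0.2  0.4 -0.2] w 0.998
([-0.3614, -0.205, 0.2036], [-0.1, -0.01, -1.05])
```

Call:
apply_moves(
  commands=[
    {"linear": [-0.361,-0.205,0.0876],"delta_rot": [-0.1,0,-1.05],"fingers": 0},
    {"linear": [-0.361,-0.205,0.0876],"delta_rot": [-0.1,0,-1.05],"fingers": 0},
    {"linear": [-0.361,-0.205,0.0876],"delta_rot": [-0.1,0,-1.05],"fingers": 0},
    {"linear": [-0.361,-0.205,0.0876],"delta_rot": [-0.1,0,-1.05],"fingers": 0},
    {"linear": [-0.361,-0.205,0.0876],"delta_rot": [-0.1,0,-1.05],"fingers": 0},
    {"linear": [-0.361,-0.205,0.0876],"delta_rot": [-0.1,0,-1.05],"fingers": 0},
    {"linear": [-0.361,-0.205,0.0876],"delta_rot": [-0.1,0,-1.05],"fingers": 0},
    {"linear": [-0.361,-0.205,0.0876],"delta_rot": [-0.1,0,-1.05],"fingers": 0},
  ],
)

```text
time: 0.9
tool_pos: [0.4478, 0.3183, 0.1251]
tool_rot: [-0.0, 0.131, 0.991, 0.001]
contact_force: [0.5, 1.0, 0.1]
gripper_width: 1.001
```

Run:
```python
from go import *
a=np.radians(-15.1); o=np.array([.507,.2903]); X=lambda x,y,z:np.array([o[0]+np.cos(a)*x-np.sin(a)*y,o[1]+np.sin(a)*x+np.cos(a)*y,z])
print(state()['joint_pos'].round(2)); show(X(-.045,0,.06),rot(-15.1,0))
```

```text
[ 0.48 -0.06  1.87  0.    1.33 -0.83]
t 0.9 now [0.4478 0.3183 0.1251] F [0.5 1.  0.1] w 1.001
([-0.0195, -0.0117, 0.0651], [0.09, -0.01, 0.0])
```

Call:
apply_moves(
  commands=[
    {"linear": [-0.0,-0.0,0.0],"delta_rot": [0,0,0],"fingers": 0},
    {"linear": [0,0,0.01],"delta_rot": [0,0,0],"fingers": 0},
    {"linear": [0,0,0.03],"delta_rot": [0,0,0],"fingers": 0},
    {"linear": [0,0,0.05],"delta_rot": [0,0,0],"fingers": 0},
    {"linear": [0,0,0.05],"delta_rot": [0,0,0],"fingers": 0},
    {"linear": [0,0,0.05],"delta_rot": [0,0,0],"fingers": 0},
    {"linear": [0,0,0.05],"delta_rot": [0,0,0],"fingers": 0},
    {"linear": [0,0,0.05],"delta_rot": [0,0,0],"fingers": 0},
  ],
)

```text
time: 1.7
tool_pos: [0.4476, 0.321, 0.0772]
tool_rot: [0.001, 0.131, 0.991, 0.002]
contact_force: [0.1, -0.1, 0.2]
gripper_width: 1.002
```

Run:
```python
from go import *
a=np.radians(-15.1); o=np.array([.507,.2903]); X=lambda x,y,z:np.array([o[0]+np.cos(a)*x-np.sin(a)*y,o[1]+np.sin(a)*x+np.cos(a)*y,z])
show(X(-.045,0,.004),rot(-15.1,0))
f=grab('top','t1'); crop(f,230,150,130,120,5,'t1a')
```

```text
t 1.7 now [0.4476 0.321  0.0772] F [ 0.1 -0.1  0.2] w 1.002
([-0.0202, -0.0144, 0.0732], [0.2, 0.1, 0.04])
```

View pics/t1a.png

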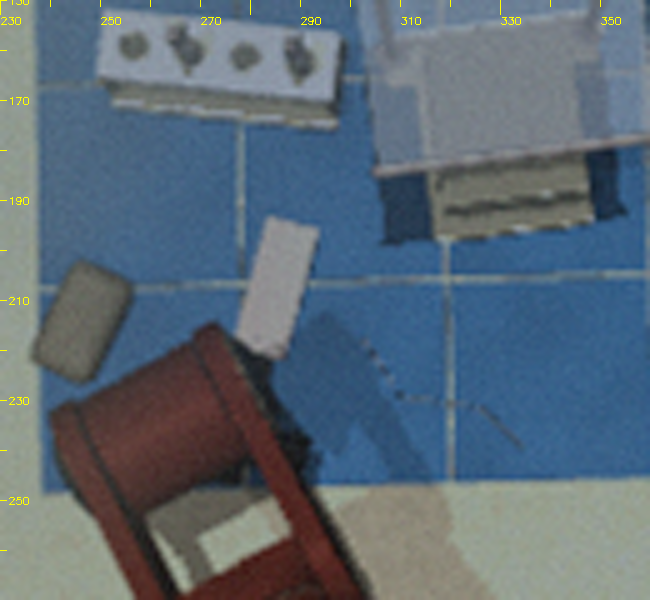

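The arm is over the handle at about (278,232) and the blade is clear. Descending and closing.

Call:
apply_moves(
  commands=[
    {"linear": [-0.02,-0.0144,0.01],"delta_rot": [0.2,0.1,0],"fingers": 0},
    {"linear": [-0.0202,-0.0144,0.03],"delta_rot": [0.2,0.1,0],"fingers": 0},
    {"linear": [-0.0202,-0.0144,0.055],"delta_rot": [0.2,0.1,0],"fingers": 0},
    {"linear": [-0.0202,-0.0144,0.068],"delta_rot": [0.2,0.1,0],"fingers": 0},
    {"linear": [-0.0202,-0.0144,0.0732],"delta_rot": [0.2,0.1,0],"fingers": 0},
    {"linear": [-0.0202,-0.0144,0.0732],"delta_rot": [0.2,0.1,0],"fingers": 0},
    {"linear": [-0.0202,-0.0144,0.0732],"delta_rot": [0.2,0.1,0],"fingers": 100},
    {"linear": [-0.0202,-0.0144,0.0732],"delta_rot": [0.2,0.1,0],"fingers": 255},
  ],
)

```text
time: 2.55
tool_pos: [0.4637, 0.3016, 0.004]
tool_rot: [0.0, 0.131, 0.991, -0.0]
contact_force: [-0.2, -0.5, -0.3]
gripper_width: 0.688
```

Call:
apply_moves(
  commands=[
    {"linear": [0,0,0],"delta_rot": [0,0,0],"fingers": 255},
    {"linear": [0,0,0],"delta_rot": [0,0,0],"fingers": 255},
    {"linear": [0,0,0],"delta_rot": [0,0,0],"fingers": 255},
    {"linear": [0,0,0],"delta_rot": [0,0,0],"fingers": 255},
    {"linear": [0,0,0],"delta_rot": [0,0,0],"fingers": 255},
    {"linear": [0,0,-0.01],"delta_rot": [0,0,0],"fingers": 255},
    {"linear": [0,0,-0.03],"delta_rot": [0,0,0],"fingers": 255},
    {"linear": [0,0,-0.05],"delta_rot": [0,0,0],"fingers": 255},
  ],
)

```text
time: 3.35
tool_pos: [0.4621, 0.3006, 0.0528]
tool_rot: [-0.002, 0.131, 0.991, -0.001]
contact_force: [0.4, 0.1, 0.3]
gripper_width: 0.006
```

Run:
```python
from go import *
f=grab('top','t2'); crop(f,230,150,130,120,5,'t2a')
f=grab('side','s2'); crop(f,220,130,160,120,5,'s2a')
```

```text
(no output)
```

View pics/t2a.png

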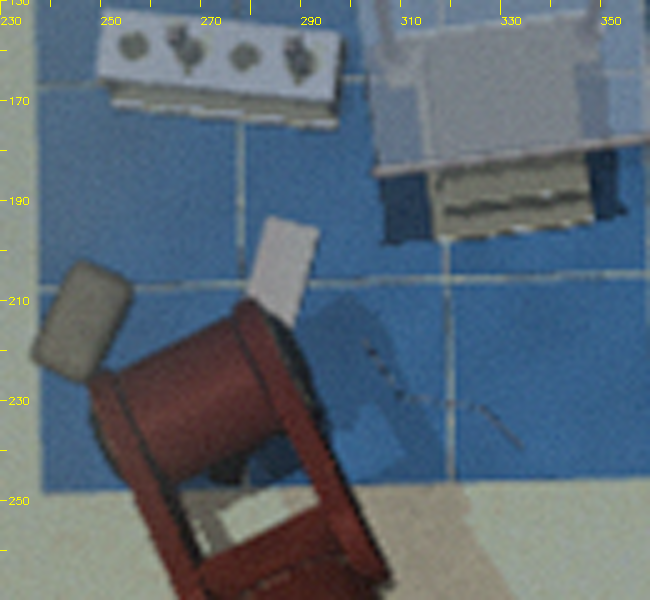

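View pics/s2a.png

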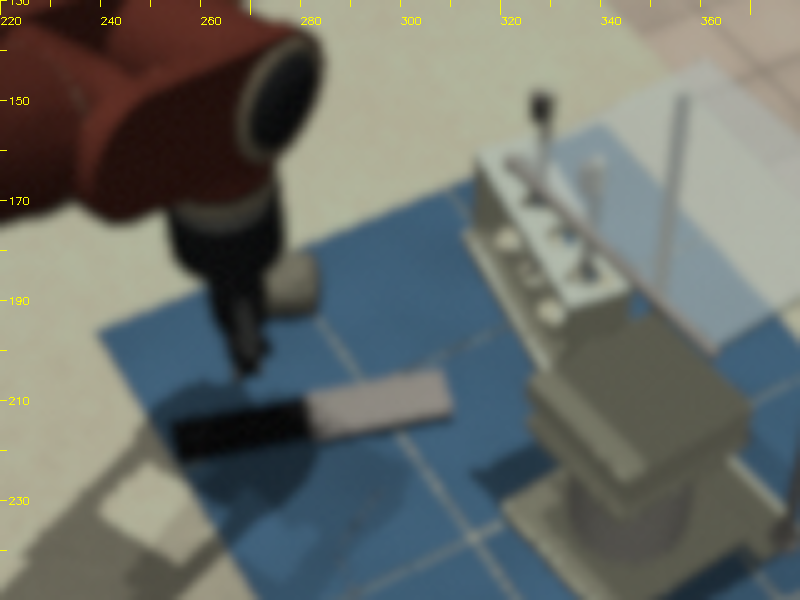

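The scraper hasn't moved and the gripper is shut and empty. Either I lifted before the pads had closed or they were too high. I'll check the finger location, reopen, go lower and wait for the close.

Call:
apply_moves(
  commands=[
    {"linear": [0,0,0],"delta_rot": [0,0,0],"fingers": 0},
    {"linear": [0,0,0],"delta_rot": [0,0,0],"fingers": 0},
    {"linear": [0,0,0],"delta_rot": [0,0,0],"fingers": 0},
    {"linear": [0,0,0],"delta_rot": [0,0,0],"fingers": 0},
    {"linear": [0,0,0],"delta_rot": [0,0,0],"fingers": 0},
    {"linear": [0,0,0],"delta_rot": [0,0,0],"fingers": 0},
    {"linear": [0,0,0],"delta_rot": [0,0,0],"fingers": 0},
    {"linear": [0,0,0],"delta_rot": [0,0,0],"fingers": 0},
  ],
)

```text
time: 4.25
tool_pos: [0.4629, 0.3012, 0.0526]
tool_rot: [-0.001, 0.131, 0.991, -0.001]
contact_force: [-0.1, -0.3, 0.1]
gripper_width: 0.998
```

Run:
```python
from go import *
print(px('side',[[.4621,.3006,.0528],[.4621,.3006,.004]]))
a=np.radians(-15.1); o=np.array([.507,.2903]); X=lambda x,y,z:np.array([o[0]+np.cos(a)*x-np.sin(a)*y,o[1]+np.sin(a)*x+np.cos(a)*y,z])
show(X(-.045,0,.002),rot(-15.1,0))
```

```text
[[269.23285507 209.7994369 ]
 [270.45630376 218.24907256]]
t 4.25 now [0.4629 0.3012 0.0526] F [-0.1 -0.3  0.1] w 0.998
([-0.0005, 0.0011, 0.0506], [-0.1, -0.1, 0.0])
```

Run:
```python
from go import *
f=grab('side','s3'); crop(f,240,165,80,60,10,'s3a')
```

```text
(no output)
```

View pics/s3a.png

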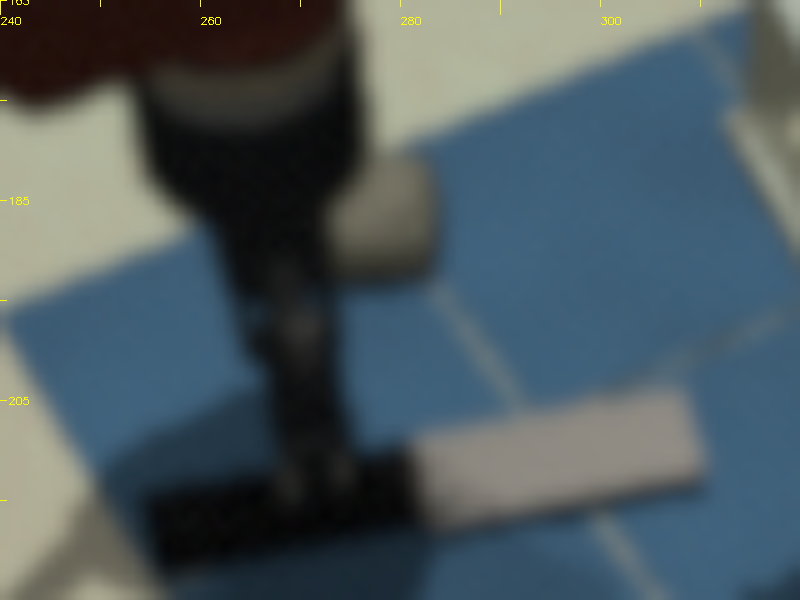

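Run:
```python
from go import *
s=state(); Rt=q(s['tool_rot']); p=s['tool_pos']
for y in(-.05,.05):
  for z in(0,-.013,-.025): print(y,z,px('side',p+Rt.apply([0,y,z])).round(1))
f=cv2.imread('pics/s2.png'); crop(f,240,165,80,60,10,'s2b')
```

```text
-0.05 0 [[272.2 220.8]]
-0.05 -0.013 [[271.9 218.5]]
-0.05 -0.025 [[271.6 216.3]]
0.05 0 [[266.7 199. ]]
0.05 -0.013 [[266.3 196.6]]
0.05 -0.025 [[266.  194.4]]
```

View pics/s2b.png

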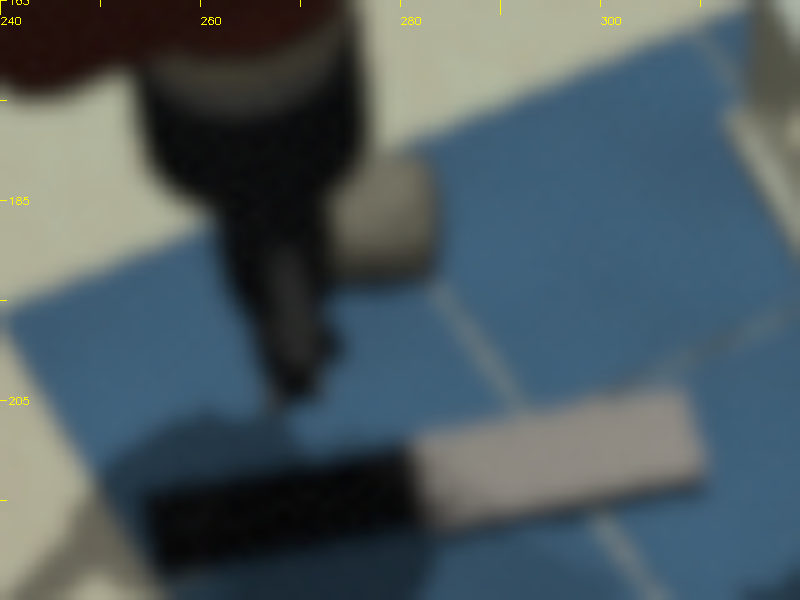

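The closed fingertips show at side (269,205.5), while the reported TCP projects to (269,209.8). The real tips seem to be about 25 mm above the reported TCP. I'll verify this by touching the worktop beside the scraper with the fingers shut.

Call:
apply_moves(
  commands=[
    {"linear": [0,-0.04,0],"delta_rot": [0,0,0],"fingers": 255},
    {"linear": [0,-0.07,0],"delta_rot": [0,0,0],"fingers": 255},
    {"linear": [0,-0.07,0],"delta_rot": [0,0,0],"fingers": 255},
    {"linear": [0,-0.07,0.02],"delta_rot": [0,0,0],"fingers": 255},
    {"linear": [0,-0.07,0.04],"delta_rot": [0,0,0],"fingers": 255},
    {"linear": [0,-0.07,0.048],"delta_rot": [0,0,0],"fingers": 255},
    {"linear": [0,-0.07,0.048],"delta_rot": [0,0,0],"fingers": 255},
    {"linear": [0,-0.07,0.048],"delta_rot": [0,0,0],"fingers": 255},
  ],
)

```text
time: 5.1
tool_pos: [0.4451, 0.234, 0.0053]
tool_rot: [-0.001, 0.131, 0.991, -0.001]
contact_force: [-0.1, -0.1, 0.8]
gripper_width: -0.002
```

Run:
```python
from go import *
s=state();print(s['tool_pos'],s['contact_force'],s['gripper_width'],px('side',s['tool_pos']))
f=grab('side','s4'); crop(f,240,175,80,60,10,'s4a')
```

```text
[0.44507965 0.23399107 0.00532171] [-0.10921907 -0.06711401  0.80420952] -0.0016927485048891927 [[274.5125464  233.28207268]]
```

View pics/s4a.png

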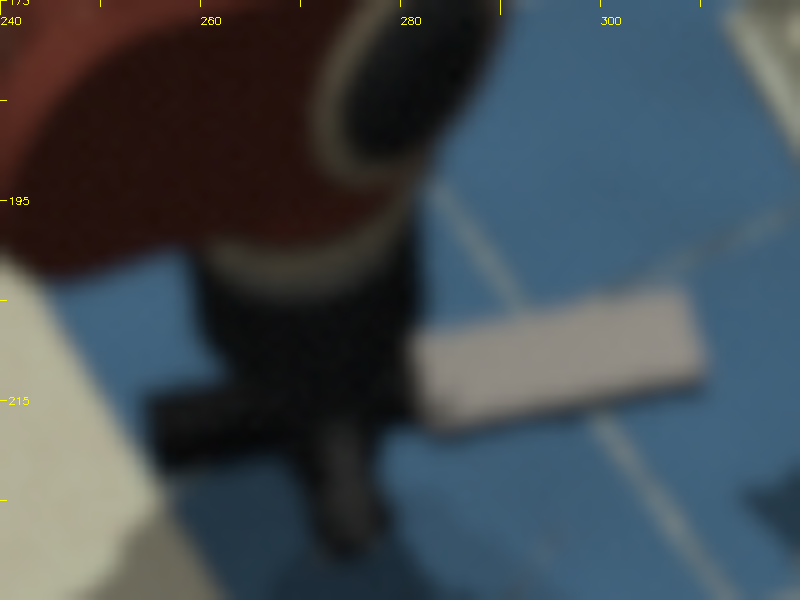

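Call:
apply_moves(
  commands=[
    {"linear": [0,0,0.004],"delta_rot": [0,0,0],"fingers": 255},
    {"linear": [0,0,0.006],"delta_rot": [0,0,0],"fingers": 255},
    {"linear": [0,0,0.006],"delta_rot": [0,0,0],"fingers": 255},
    {"linear": [0,0,0.006],"delta_rot": [0,0,0],"fingers": 255},
    {"linear": [0,0,0.006],"delta_rot": [0,0,0],"fingers": 255},
    {"linear": [0,0,0.006],"delta_rot": [0,0,0],"fingers": 255},
    {"linear": [0,0,0.006],"delta_rot": [0,0,0],"fingers": 255},
    {"linear": [0,0,0.006],"delta_rot": [0,0,0],"fingers": 255},
  ],
)

```text
time: 5.95
tool_pos: [0.4446, 0.2335, -0.0012]
tool_rot: [-0.001, 0.131, 0.991, -0.001]
contact_force: [0.0, -0.1, 0.4]
gripper_width: -0.001
```

Call:
apply_moves(
  commands=[
    {"linear": [0,0,0.003],"delta_rot": [0,0,0],"fingers": 255},
    {"linear": [0,0,0.005],"delta_rot": [0,0,0],"fingers": 255},
    {"linear": [0,0,0.005],"delta_rot": [0,0,0],"fingers": 255},
    {"linear": [0,0,0.005],"delta_rot": [0,0,0],"fingers": 255},
    {"linear": [0,0,0.005],"delta_rot": [0,0,0],"fingers": 255},
    {"linear": [0,0,0.005],"delta_rot": [0,0,0],"fingers": 255},
    {"linear": [0,0,0.005],"delta_rot": [0,0,0],"fingers": 255},
    {"linear": [0,0,0.005],"delta_rot": [0,0,0],"fingers": 255},
  ],
)

```text
time: 6.75
tool_pos: [0.4446, 0.2335, -0.0062]
tool_rot: [-0.001, 0.131, 0.991, -0.001]
contact_force: [0.3, 0.6, -0.0]
gripper_width: 0.0
```

Call:
apply_moves(
  commands=[
    {"linear": [0,0,0.003],"delta_rot": [0,0,0],"fingers": 255},
    {"linear": [0,0,0.003],"delta_rot": [0,0,0],"fingers": 255},
    {"linear": [0,0,0.005],"delta_rot": [0,0,0],"fingers": 255},
    {"linear": [0,0,0.005],"delta_rot": [0,0,0],"fingers": 255},
    {"linear": [0,0,0.005],"delta_rot": [0,0,0],"fingers": 255},
    {"linear": [0,0,0.005],"delta_rot": [0,0,0],"fingers": 255},
    {"linear": [0,0,0.005],"delta_rot": [0,0,0],"fingers": 255},
    {"linear": [0,0,0.005],"delta_rot": [0,0,0],"fingers": 255},
  ],
)

```text
time: 7.55
tool_pos: [0.4446, 0.2335, -0.0112]
tool_rot: [-0.001, 0.131, 0.991, -0.001]
contact_force: [-0.1, 0.7, 0.3]
gripper_width: 0.004
```

Run:
```python
from go import *
s=state();print(s['tool_pos'],s['contact_force'],s['joint_pos'],s['joint_efforts'].round(2),px('side',s['tool_pos']))
f=grab('side','s5'); crop(f,240,185,80,60,10,'s5a')
```

```text
[ 0.44457453  0.23351582 -0.01119485] [-0.09554458  0.65666398  0.28107838] [ 3.35625459e-01  1.29781062e-02  2.05124133e+00 -5.18617717e-04
  1.07960591e+00 -9.71444642e-01] [-0.000e+00 -3.102e+01 -3.045e+01 -0.000e+00  1.000e-02  0.000e+00] [[274.81528827 236.13722625]]
```

View pics/s5a.png

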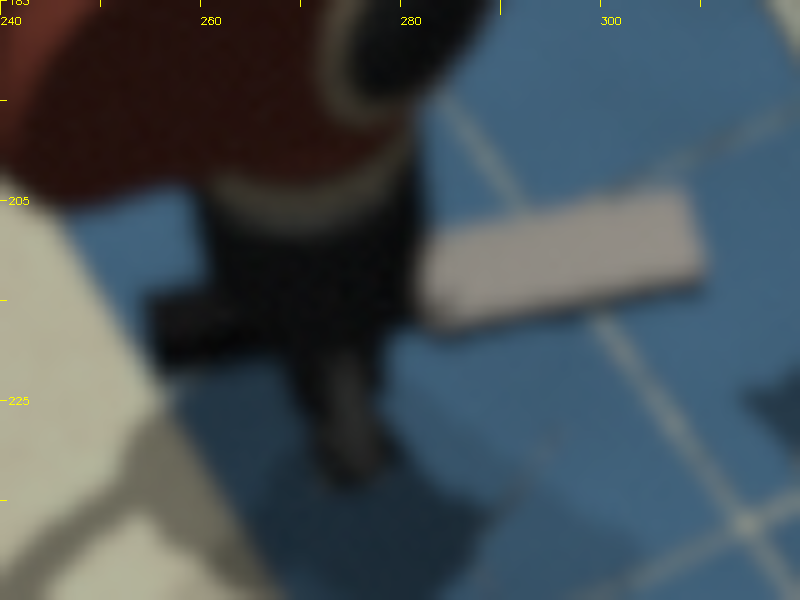

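Tips still show about 3 px (17 mm) above the reported TCP and there's no contact yet. Continuing down.

Call:
apply_moves(
  commands=[
    {"linear": [0,0,0.002],"delta_rot": [0,0,0],"fingers": 255},
    {"linear": [0,0,0.004],"delta_rot": [0,0,0],"fingers": 255},
    {"linear": [0,0,0.004],"delta_rot": [0,0,0],"fingers": 255},
    {"linear": [0,0,0.004],"delta_rot": [0,0,0],"fingers": 255},
    {"linear": [0,0,0.004],"delta_rot": [0,0,0],"fingers": 255},
    {"linear": [0,0,0.004],"delta_rot": [0,0,0],"fingers": 255},
    {"linear": [0,0,0.004],"delta_rot": [0,0,0],"fingers": 255},
    {"linear": [0,0,0.004],"delta_rot": [0,0,0],"fingers": 255},
  ],
)

```text
time: 8.4
tool_pos: [0.4445, 0.2335, -0.0152]
tool_rot: [-0.001, 0.131, 0.991, -0.001]
contact_force: [1.2, -0.6, -0.0]
gripper_width: -0.002
```

Call:
apply_moves(
  commands=[
    {"linear": [0,0,0.001],"delta_rot": [0,0,0],"fingers": 255},
    {"linear": [0,0,0.002],"delta_rot": [0,0,0],"fingers": 255},
    {"linear": [0,0,0.003],"delta_rot": [0,0,0],"fingers": 255},
    {"linear": [0,0,0.003],"delta_rot": [0,0,0],"fingers": 255},
    {"linear": [0,0,0.003],"delta_rot": [0,0,0],"fingers": 255},
    {"linear": [0,0,0.003],"delta_rot": [0,0,0],"fingers": 255},
    {"linear": [0,0,0.003],"delta_rot": [0,0,0],"fingers": 255},
    {"linear": [0,0,0.003],"delta_rot": [0,0,0],"fingers": 255},
  ],
)

```text
time: 9.2
tool_pos: [0.4445, 0.2335, -0.0182]
tool_rot: [-0.001, 0.131, 0.991, -0.001]
contact_force: [0.3, 0.2, 0.2]
gripper_width: 0.002
```

Call:
apply_moves(
  commands=[
    {"linear": [0,0,0.001],"delta_rot": [0,0,0],"fingers": 255},
    {"linear": [0,0,0.002],"delta_rot": [0,0,0],"fingers": 255},
    {"linear": [0,0,0.003],"delta_rot": [0,0,0],"fingers": 255},
    {"linear": [0,0,0.004],"delta_rot": [0,0,0],"fingers": 255},
    {"linear": [0,0,0.004],"delta_rot": [0,0,0],"fingers": 255},
    {"linear": [0,0,0.004],"delta_rot": [0,0,0],"fingers": 255},
    {"linear": [0,0,0.004],"delta_rot": [0,0,0],"fingers": 255},
    {"linear": [0,0,0.004],"delta_rot": [0,0,0],"fingers": 255},
  ],
)

```text
time: 10.0
tool_pos: [0.4445, 0.2335, -0.0222]
tool_rot: [-0.001, 0.131, 0.991, -0.001]
contact_force: [0.1, -0.3, -0.8]
gripper_width: 0.002
```

Run:
```python
from go import *
s=state();print(s['tool_pos'],s['contact_force'],px('side',s['tool_pos']),px('side',s['tool_pos']+[0,0,.025]))
f=grab('side','s6'); crop(f,240,185,80,60,10,'s6a')
```

```text
[ 0.44454957  0.23349703 -0.02221992] [ 0.1125995  -0.30400512 -0.75971925] [[275.05570165 237.91484749]] [[274.49681505 233.86610254]]
```

View pics/s6a.png

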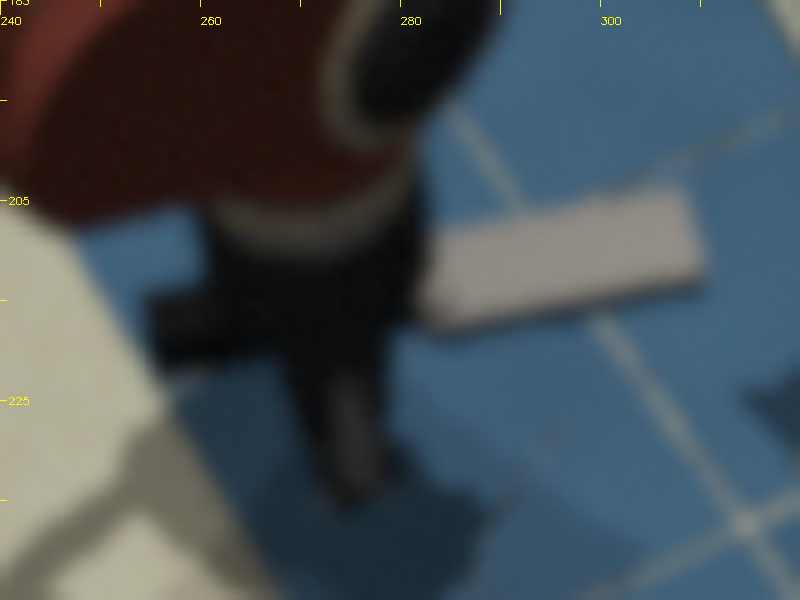

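Call:
apply_moves(
  commands=[
    {"linear": [0,0,0.001],"delta_rot": [0,0,0],"fingers": 255},
    {"linear": [0,0,0.002],"delta_rot": [0,0,0],"fingers": 255},
    {"linear": [0,0,0.003],"delta_rot": [0,0,0],"fingers": 255},
    {"linear": [0,0,0.004],"delta_rot": [0,0,0],"fingers": 255},
    {"linear": [0,0,0.004],"delta_rot": [0,0,0],"fingers": 255},
    {"linear": [0,0,0.004],"delta_rot": [0,0,0],"fingers": 255},
    {"linear": [0,0,0.004],"delta_rot": [0,0,0],"fingers": 255},
    {"linear": [0,0,0.004],"delta_rot": [0,0,0],"fingers": 255},
  ],
)

```text
time: 10.85
tool_pos: [0.4447, 0.2336, -0.023]
tool_rot: [-0.002, 0.131, 0.991, -0.001]
contact_force: [-11.4, -4.0, 25.3]
gripper_width: 0.001
```

Contact came at a reported z of about -0.0225, so the true fingertips sit 22.5 mm behind the reported TCP. I'll account for that and redo the grasp.

```bash
cat >> go.py <<'E'
OFF=.0225
def showt(tip,R1):
    show(np.asarray(tip)+R1.apply([0,0,OFF]),R1)
a=np.radians(-15.1); o=np.array([.507,.2903])
X=lambda x,y,z:np.array([o[0]+np.cos(a)*x-np.sin(a)*y,o[1]+np.sin(a)*x+np.cos(a)*y,z])
E
python3 -c "
from go import *
showt(X(-.045,0,.05),rot(-15.1,0));showt(X(-.045,0,.002),rot(-15.1,0))"
```

```text
t 10.85 now [ 0.4447  0.2336 -0.023 ] F [-11.4  -4.   25.3] w 0.001
([-0.0002, 0.0708, -0.0507], [-0.19, -0.2, 0.03])
t 10.85 now [ 0.4447  0.2336 -0.023 ] F [-11.4  -4.   25.3] w 0.001
([-0.0004, 0.071, -0.0027], [-0.19, -0.2, 0.03])
```

Call:
apply_moves(
  commands=[
    {"linear": [0,0,-0.04],"delta_rot": [0,0,0],"fingers": 255},
    {"linear": [0,0,-0.07],"delta_rot": [0,0,0],"fingers": 0},
    {"linear": [0,0.04,-0.08],"delta_rot": [0,0,0],"fingers": 0},
    {"linear": [0,0.0708,-0.08],"delta_rot": [0,0,0],"fingers": 0},
    {"linear": [0,0.0708,-0.08],"delta_rot": [0,0,0],"fingers": 0},
    {"linear": [0,0.0708,-0.08],"delta_rot": [0,0,0],"fingers": 0},
    {"linear": [0,0.0708,-0.08],"delta_rot": [0,0,0],"fingers": 0},
    {"linear": [0,0.0708,-0.06],"delta_rot": [0,0,0],"fingers": 0},
  ],
)

```text
time: 11.65
tool_pos: [0.465, 0.3021, 0.0358]
tool_rot: [0.001, 0.132, 0.991, 0.001]
contact_force: [0.2, -0.3, -0.1]
gripper_width: 1.006
```

```bash
python3 -c "
from go import *
showt(X(-.045,0,.002),rot(-15.1,0))"
```

```text
t 11.65 now [0.465  0.3021 0.0358] F [ 0.2 -0.3 -0.1] w 1.006
([0.0015, -0.0006, 0.0563], [0.09, 0.14, -0.04])
```

Call:
apply_moves(
  commands=[
    {"linear": [0,0,0.02],"delta_rot": [0,0,0],"fingers": 0},
    {"linear": [0,0,0.04],"delta_rot": [0,0,0],"fingers": 0},
    {"linear": [0,0,0.0515],"delta_rot": [0,0,0],"fingers": 0},
    {"linear": [0,0,0.0535],"delta_rot": [0,0,0],"fingers": 0},
    {"linear": [0,0,0.0535],"delta_rot": [0,0,0],"fingers": 0},
    {"linear": [0,0,0.0535],"delta_rot": [0,0,0],"fingers": 255},
    {"linear": [0,0,0.0535],"delta_rot": [0,0,0],"fingers": 255},
    {"linear": [0,0,0.0535],"delta_rot": [0,0,0],"fingers": 255},
  ],
)

```text
time: 12.45
tool_pos: [0.4636, 0.3022, -0.019]
tool_rot: [-0.0, 0.131, 0.991, -0.0]
contact_force: [0.9, 0.3, 0.1]
gripper_width: 0.515
```

Call:
apply_moves(
  commands=[
    {"linear": [0,0,0],"delta_rot": [0,0,0],"fingers": 255},
    {"linear": [0,0,0],"delta_rot": [0,0,0],"fingers": 255},
    {"linear": [0,0,0],"delta_rot": [0,0,0],"fingers": 255},
    {"linear": [0,0,0],"delta_rot": [0,0,0],"fingers": 255},
    {"linear": [0,0,0],"delta_rot": [0,0,0],"fingers": 255},
    {"linear": [0,0,0],"delta_rot": [0,0,0],"fingers": 255},
    {"linear": [0,0,0],"delta_rot": [0,0,0],"fingers": 255},
    {"linear": [0,0,0],"delta_rot": [0,0,0],"fingers": 255},
  ],
)

```text
time: 13.25
tool_pos: [0.4637, 0.3023, -0.019]
tool_rot: [-0.0, 0.131, 0.991, -0.0]
contact_force: [-0.0, 1.8, 5.1]
gripper_width: 0.265
```

Gripped: the opening of 0.265 is about 22.5 mm, which matches the handle. Now planning the lever path in the dispenser's x-z plane.

```bash
cat > lev.py <<'E'
from go import *
B=np.array([-.145,0,-.032])
def showb(x,z,al,y=0,az=5.4,s=None):
    R1=rot(az,al); show(disp(x,y,z)-R1.apply(B),R1,s)
def theta(x,z,al):
    # smallest hood angle not penetrated by blade (top surface, 1.5mm)
    ca,sa=np.cos(np.radians(al)),np.sin(np.radians(al))
    pts=[np.array([x,z])-t*np.array([ca,sa])+1.5*np.array([-sa,ca]) for t in np.arange(0,100,2)]+[np.array([x,z])-1.5*np.array([-sa,ca])]
    for th in np.arange(0,1.75,.01):
        c,s=np.cos(th),np.sin(th); ok=True
        for p in pts:
            d=p-[50,116]; dx=d[0]*c-d[1]*s; dz=d[0]*s+d[1]*c   # inverse of rot
            if -105<dx<0 and dz>28: ok=False;break
            if -103<dx<-99 and dz>12: ok=False;break
        if ok: return th
    return 9
E
python3 - <<'E'
from lev import *
for w in [(-75,121,10),(-34,122,10),(-30,135,11),(-24,155,12),(-15,175,14),(0,192,16),(15,203,17),(30,206,18),(45,205,19),(60,202,20),(70,200,20),(78,199,20)]: print(w,round(theta(*w),2))
showb(-80,121,10)
s=state(); print(s['joint_pos'].round(2))
E
```

```text
(-75, 121, 10) 0.0
(-34, 122, 10) 0.0
(-30, 135, 11) 0.05
(-24, 155, 12) 0.25
(-15, 175, 14) 0.48
(0, 192, 16) 0.69
(15, 203, 17) 0.9
(30, 206, 18) 1.05
(45, 205, 19) 1.2
(60, 202, 20) 1.36
(70, 200, 20) 1.48
(78, 199, 20) 1.58
t 13.25 now [ 0.4637  0.3023 -0.019 ] F [-0.   1.8  5.1] w 0.265
([-0.033, -0.2146, -0.0832], [-1.82, -9.93, -20.44])
[ 0.44  0.14  1.93 -0.    1.07 -0.86]
```

Call:
apply_moves(
  commands=[
    {"linear": [0,0,-0.02],"delta_rot": [0,0,0],"fingers": 255},
    {"linear": [0,0,-0.05],"delta_rot": [0,0,0],"fingers": 255},
    {"linear": [0,0,-0.09],"delta_rot": [0,0,0],"fingers": 255},
    {"linear": [0,0,-0.12],"delta_rot": [0,0,0],"fingers": 255},
    {"linear": [0,0,-0.14],"delta_rot": [0,0,0],"fingers": 255},
    {"linear": [0,0,-0.14],"delta_rot": [0,0,0],"fingers": 255},
    {"linear": [0,0,-0.14],"delta_rot": [0,0,0],"fingers": 255},
    {"linear": [0,0,-0.14],"delta_rot": [0,0,0],"fingers": 255},
  ],
)

```text
time: 14.05
tool_pos: [0.4616, 0.3012, 0.1173]
tool_rot: [-0.003, 0.131, 0.991, -0.002]
contact_force: [-0.4, -0.9, -1.5]
gripper_width: 0.267
```

```bash
python3 -c "
from lev import *
showb(-100,121,10)"
```

```text
t 14.05 now [0.4616 0.3012 0.1173] F [-0.4 -0.9 -1.5] w 0.267
([-0.0163, -0.2197, 0.0539], [-2.01, -10.24, -20.43])
```

Call:
apply_moves(
  commands=[
    {"linear": [-0.003,-0.04,0.0],"delta_rot": [-0.5,-2.5,-5],"fingers": 255},
    {"linear": [-0.006,-0.085,0.01],"delta_rot": [-1,-5,-10],"fingers": 255},
    {"linear": [-0.01,-0.13,0.02],"delta_rot": [-1.5,-7.5,-15],"fingers": 255},
    {"linear": [-0.013,-0.175,0.035],"delta_rot": [-2,-10.2,-20.4],"fingers": 255},
    {"linear": [-0.0163,-0.21,0.05],"delta_rot": [-2,-10.2,-20.4],"fingers": 255},
    {"linear": [-0.0163,-0.2197,0.0539],"delta_rot": [-2,-10.2,-20.4],"fingers": 255},
    {"linear": [-0.0163,-0.2197,0.0539],"delta_rot": [-2,-10.2,-20.4],"fingers": 255},
    {"linear": [-0.0163,-0.2197,0.0539],"delta_rot": [-2,-10.2,-20.4],"fingers": 255},
  ],
)

```text
time: 14.85
tool_pos: [0.4218, 0.0861, 0.0664]
tool_rot: [0.089, -0.047, 0.995, 0.005]
contact_force: [-0.4, 0.4, -1.5]
gripper_width: 0.27
```

Run:
```python
from lev import *
showb(-100,121,10); showb(-34,122,10); showb(-56,121,10)
s=state(); Rt=q(s['tool_rot']); p=s['tool_pos']
for n in('side','top'):
    f=grab(n,n+'7'); print(n,'expected tip corners, junction corners',px(n,[p+Rt.apply(B+d) for d in ([0,.02,0],[0,-.02,0],[.1,.02,0],[.1,-.02,0])]).round(1).tolist())
    print('lip',px(n,[disp(-55,46,128),disp(-55,-46,128),disp(-55,50,114),disp(-55,-50,114)]).round(1).tolist())
    crop(f,*((270,170,100,80,8) if n=='side' else (280,140,90,75,8)),n+'7a')
```

```text
t 14.85 now [0.4218 0.0861 0.0664] F [-0.4  0.4 -1.5] w 0.27
([0.0024, -0.0012, 0.0017], [0.12, 0.18, -0.06])
t 14.85 now [0.4218 0.0861 0.0664] F [-0.4  0.4 -1.5] w 0.27
([-0.0627, -0.0012, 0.0123], [0.12, 0.18, -0.06])
t 14.85 now [0.4218 0.0861 0.0664] F [-0.4  0.4 -1.5] w 0.27
([-0.0409, -0.0012, 0.0094], [0.12, 0.18, -0.06])
side expected tip corners, junction corners [[319.7, 223.2], [327.4, 231.7], [293.9, 241.6], [301.3, 250.6]]
lip [[325.9, 210.9], [343.8, 229.9], [325.0, 212.8], [344.3, 233.4]]
top expected tip corners, junction corners [[328.2, 203.5], [339.5, 202.1], [331.5, 231.6], [342.8, 230.2]]
lip [[319.6, 192.0], [345.7, 188.9], [318.5, 192.5], [346.7, 189.1]]
```

View pics/side7a.png

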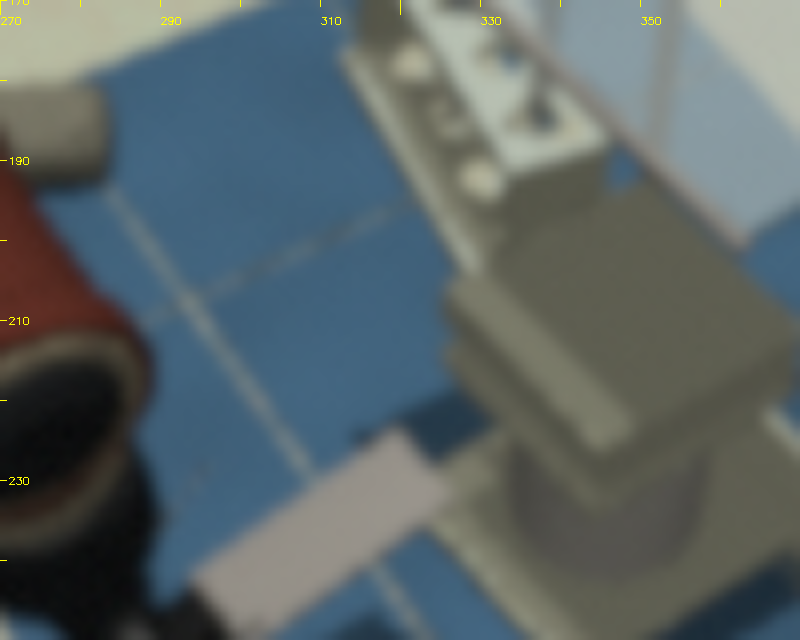

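View pics/top7a.png

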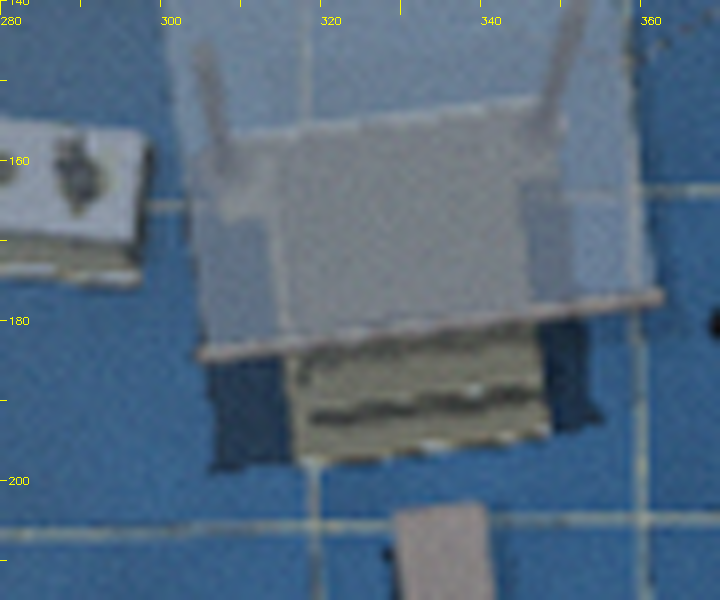

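Run:
```python
from lev import *
t,e=tri(323.3,227.05,335,203.6); s=state(); b=s['tool_pos']+q(s['tool_rot']).apply(B)
f=lambda t:(R.from_euler('z',-YAW).apply(t-[*D,0])*1000).round(1)
print('tri',f(t),e,'model',f(b))
```

```text
tri [-101.9   -2.4  132.2] 0.00023369366474968622 model [-97.5   1.7 124.5]
```

```bash
cat > ov.py <<'E'
from lev import *
def overlay(n,img,s,name,x0,y0,w,h,k,th=0.,dz=0,da=0):
    f=cv2.imread(f'pics/{img}.png'); c=cv2.resize(f[y0:y0+h,x0:x0+w],None,fx=k,fy=k,interpolation=cv2.INTER_CUBIC)
    def poly(P,col): 
        u=((px(n,P)-[x0,y0]+.5)*k).astype(int); cv2.polylines(c,[u],True,col,1)
    Rt=q(s['tool_rot'])*R.from_euler('y',-da,degrees=True); p=s['tool_pos']+np.array([0,0,dz])
    poly([p+Rt.apply(B+np.array(d)) for d in([0,.02,-.0015],[0,-.02,-.0015],[.1,-.02,-.0015],[.1,.02,-.0015])],(0,255,0))
    def H(x,y,z):
        dx,dz=x-50,z-116; return disp(50+dx*np.cos(th)+dz*np.sin(th),y,116-dx*np.sin(th)+dz*np.cos(th))
    poly([H(-55,50,147),H(-55,-50,147),H(50,-50,147),H(50,50,147)],(0,0,255))
    poly([H(-55,46,128),H(-55,-46,128)],(255,0,255)); poly([disp(-55,50,114),disp(-55,-50,114),disp(55,-50,114),disp(55,50,114)],(255,255,0))
    poly([disp(-65,60,0),disp(-65,-60,0),disp(65,-60,0),disp(65,60,0)],(0,255,255))
    poly([disp(-40,90,300),disp(-40,-90,300),disp(110,-90,300),disp(110,90,300)],(255,128,0))
    cv2.imwrite(f'pics/{name}.png',c)
E
python3 - <<'E'
from ov import *
s=state(); overlay('side','side7',s,'o7s',285,190,80,60,10); overlay('top','top7',s,'o7t',295,165,75,60,10)
E
```

```text
(no output)
```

View pics/o7s.png

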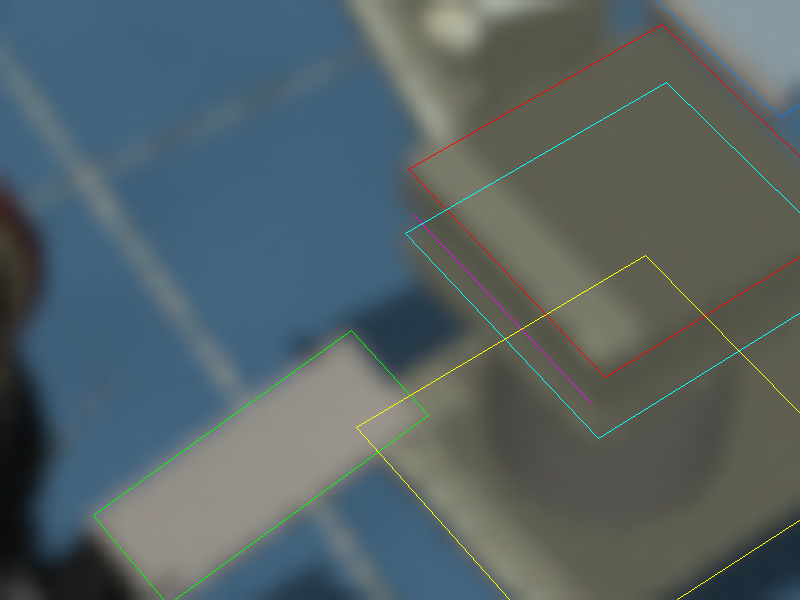

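View pics/o7t.png

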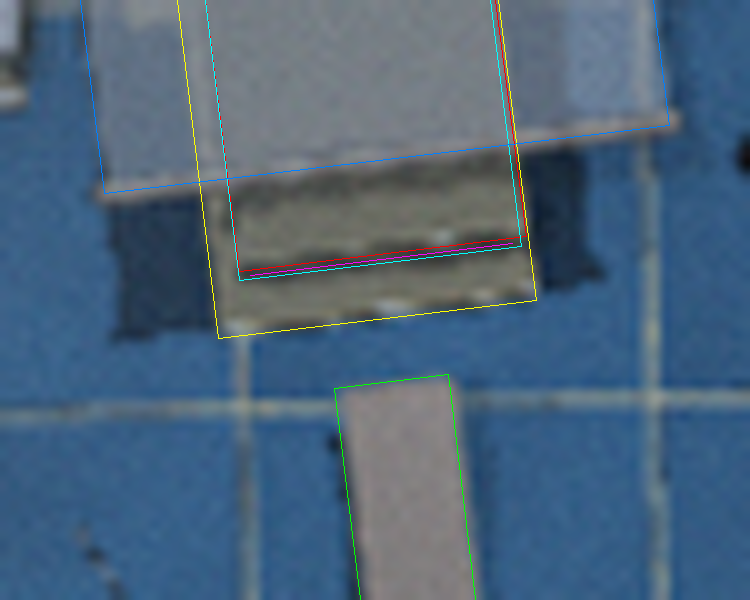

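The overlay agrees to about 1 px (around 3 mm). Inserting slowly while watching the force.

Call:
apply_moves(
  commands=[
    {"linear": [-0.01,-0.001,0.003],"delta_rot": [0,0,0],"fingers": 255},
    {"linear": [-0.02,-0.001,0.006],"delta_rot": [0,0,0],"fingers": 255},
    {"linear": [-0.03,-0.001,0.0078],"delta_rot": [0,0,0],"fingers": 255},
    {"linear": [-0.04,-0.001,0.0094],"delta_rot": [0,0,0],"fingers": 255},
    {"linear": [-0.045,-0.001,0.01],"delta_rot": [0,0,0],"fingers": 255},
    {"linear": [-0.048,-0.001,0.0105],"delta_rot": [0,0,0],"fingers": 255},
    {"linear": [-0.051,-0.001,0.011],"delta_rot": [0,0,0],"fingers": 255},
    {"linear": [-0.051,-0.001,0.011],"delta_rot": [0,0,0],"fingers": 255},
  ],
)

```text
time: 15.75
tool_pos: [0.4738, 0.0897, 0.0648]
tool_rot: [0.089, -0.047, 0.995, 0.005]
contact_force: [0.1, 0.4, -1.5]
gripper_width: 0.264
```

Run:
```python
from ov import *
showb(-34,122,10)
s=state(); grab('side','side8'); overlay('side','side8',s,'o8s',285,190,80,60,10)
```

```text
t 15.75 now [0.4738 0.0897 0.0648] F [ 0.1  0.4 -1.5] w 0.264
([-0.0117, 0.0, 0.0016], [0.1, 0.21, -0.02])
```

View pics/o8s.png

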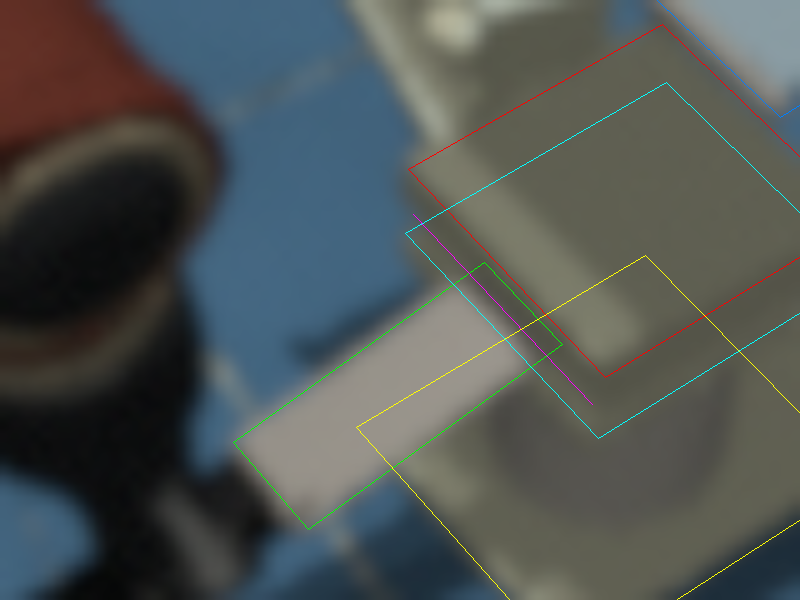

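Call:
apply_moves(
  commands=[
    {"linear": [-0.003,0,0.0005],"delta_rot": [0,0,0],"fingers": 255},
    {"linear": [-0.006,0,0.001],"delta_rot": [0,0,0],"fingers": 255},
    {"linear": [-0.009,0,0.0015],"delta_rot": [0,0,0],"fingers": 255},
    {"linear": [-0.012,0,0.002],"delta_rot": [0,0,0],"fingers": 255},
    {"linear": [-0.014,0,0.002],"delta_rot": [0,0,0],"fingers": 255},
    {"linear": [-0.014,0,0.002],"delta_rot": [0,0,0],"fingers": 255},
    {"linear": [-0.014,0,0.002],"delta_rot": [0,0,0],"fingers": 255},
    {"linear": [-0.014,0,0.002],"delta_rot": [0,0,0],"fingers": 255},
  ],
)

```text
time: 16.6
tool_pos: [0.4876, 0.0908, 0.0652]
tool_rot: [0.089, -0.047, 0.995, 0.005]
contact_force: [-0.1, 0.8, -2.1]
gripper_width: 0.267
```

Run:
```python
from ov import *
for w in [(-32,122,10),(-30,135,11)]: showb(*w)
s=state(); grab('side','side9'); overlay('side','side9',s,'o9s',285,190,80,60,10)
```

```text
t 16.6 now [0.4876 0.0908 0.0652] F [-0.1  0.8 -2.1] w 0.267
([0.0, 0.0003, -0.0001], [0.09, 0.2, -0.04])
t 16.6 now [0.4876 0.0908 0.0652] F [-0.1  0.8 -2.1] w 0.267
([-0.0048, 0.0003, -0.01], [0.09, -0.8, -0.04])
```

View pics/o9s.png

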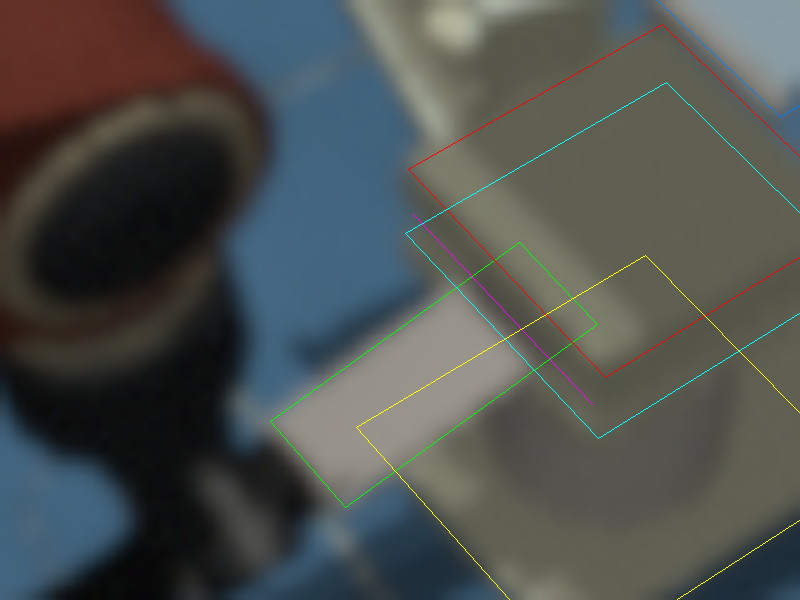

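Run:
```python
from ov import *
a=cv2.imread('pics/side7.png').astype(int); b=cv2.imread('pics/side9.png').astype(int)
g=lambda i:i[205:238,318:350]
c=np.hstack([g(a),g(b),np.clip(np.abs(g(b)-g(a))*4,0,255)]).astype(np.uint8)
c=np.clip(cv2.resize(c,None,fx=8,fy=8,interpolation=cv2.INTER_CUBIC)*1.5,0,255).astype(np.uint8)
cv2.imwrite('pics/cmp9.png',c)
```

```text
(no output)
```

View pics/cmp9.png

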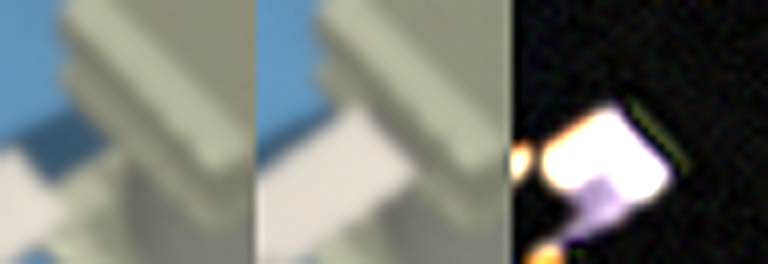

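The blade covers the deck's front face and vanishes at the dark gap under the lip, so it's in the gap with no contact force. Now levering.

Run:
```python
from lev import *
s=state()
for w in [(-31,128,10.5),(-30,135,11),(-27,145,11.5),(-24,155,12)]: print(w);showb(*w,s=s)
```

```text
(-31, 128, 10.5)
t 16.65 now [0.4876 0.0908 0.0652] F [-0.3 -0.4 -2.5] w 0.268
([-0.0023, 0.0003, -0.0046], [0.09, -0.3, -0.04])
(-30, 135, 11)
t 16.65 now [0.4876 0.0908 0.0652] F [-0.3 -0.4 -2.5] w 0.268
([-0.0048, 0.0003, -0.01], [0.09, -0.8, -0.04])
(-27, 145, 11.5)
t 16.65 now [0.4876 0.0908 0.0652] F [-0.3 -0.4 -2.5] w 0.268
([-0.0098, 0.0003, -0.0181], [0.09, -1.3, -0.04])
(-24, 155, 12)
t 16.65 now [0.4876 0.0908 0.0652] F [-0.3 -0.4 -2.5] w 0.268
([-0.0149, 0.0003, -0.0261], [0.09, -1.8, -0.04])
```

Call:
apply_moves(
  commands=[
    {"linear": [-0.0012,0,-0.0023],"delta_rot": [0,-0.15,0],"fingers": 255},
    {"linear": [-0.0023,0,-0.0046],"delta_rot": [0,-0.3,0],"fingers": 255},
    {"linear": [-0.0035,0,-0.0073],"delta_rot": [0,-0.55,0],"fingers": 255},
    {"linear": [-0.0048,0,-0.01],"delta_rot": [0,-0.8,0],"fingers": 255},
    {"linear": [-0.0065,0,-0.0127],"delta_rot": [0,-0.95,0],"fingers": 255},
    {"linear": [-0.0082,0,-0.0154],"delta_rot": [0,-1.1,0],"fingers": 255},
    {"linear": [-0.0098,0,-0.0181],"delta_rot": [0,-1.3,0],"fingers": 255},
    {"linear": [-0.0098,0,-0.0181],"delta_rot": [0,-1.3,0],"fingers": 255},
  ],
)

```text
time: 17.45
tool_pos: [0.4945, 0.0914, 0.0854]
tool_rot: [0.101, -0.047, 0.994, 0.006]
contact_force: [-0.1, -0.2, -2.0]
gripper_width: 0.269
```

Run:
```python
from ov import *
s=state(); print(theta(-27,145,11.5)); 
for w in [(-24,155,12),(-20,165,13),(-15,175,14)]: print(w);showb(*w,s=s)
print(s['ft_torque'])
grab('side','side10'); overlay('side','side10',s,'o10s',285,180,80,60,10,th=.13)
```

```text
0.15
(-24, 155, 12)
t 17.45 now [0.4945 0.0914 0.0854] F [-0.1 -0.2 -2. ] w 0.269
([-0.0047, 0.0004, -0.0074], [0.09, -0.44, -0.04])
(-20, 165, 13)
t 17.45 now [0.4945 0.0914 0.0854] F [-0.1 -0.2 -2. ] w 0.269
([-0.0112, 0.0004, -0.0139], [0.09, -1.44, -0.04])
(-15, 175, 14)
t 17.45 now [0.4945 0.0914 0.0854] F [-0.1 -0.2 -2. ] w 0.269
([-0.0187, 0.0004, -0.0202], [0.09, -2.44, -0.04])
[-0.01596419  0.20074574  0.00126542]
```

View pics/o10s.png

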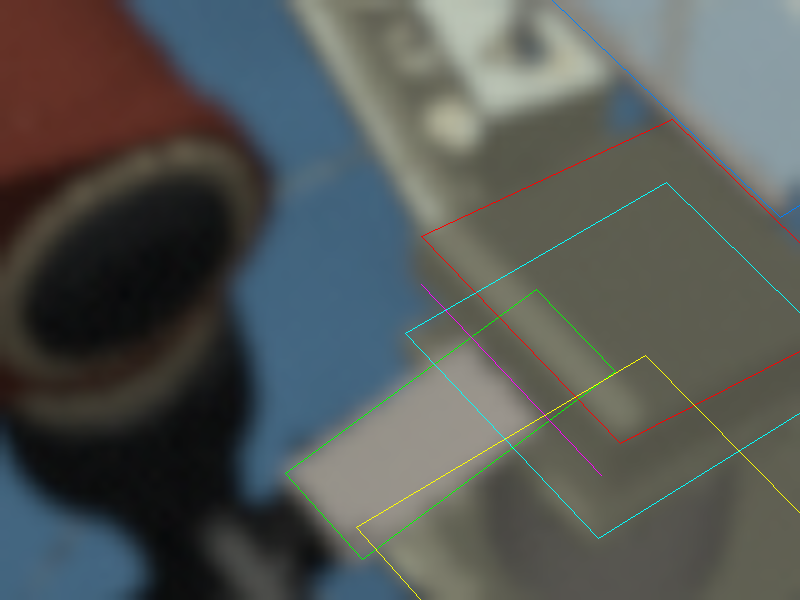

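The hood is lifting (about 0.1 rad) with little force. Continuing.

Call:
apply_moves(
  commands=[
    {"linear": [-0.0024,0,-0.0037],"delta_rot": [0,-0.2,0],"fingers": 255},
    {"linear": [-0.0047,0,-0.0074],"delta_rot": [0,-0.4,0],"fingers": 255},
    {"linear": [-0.008,0,-0.0106],"delta_rot": [0,-0.9,0],"fingers": 255},
    {"linear": [-0.0112,0,-0.0139],"delta_rot": [0,-1.4,0],"fingers": 255},
    {"linear": [-0.015,0,-0.017],"delta_rot": [0,-1.9,0],"fingers": 255},
    {"linear": [-0.0187,0,-0.0202],"delta_rot": [0,-2.4,0],"fingers": 255},
    {"linear": [-0.0187,0,-0.0202],"delta_rot": [0,-2.4,0],"fingers": 255},
    {"linear": [-0.0187,0,-0.0202],"delta_rot": [0,-2.4,0],"fingers": 255},
  ],
)

```text
time: 18.3
tool_pos: [0.5086, 0.0926, 0.1087]
tool_rot: [0.121, -0.046, 0.992, 0.006]
contact_force: [-0.9, 0.1, -2.7]
gripper_width: 0.264
```

Run:
```python
from ov import *
s=state()
for w in [(-8,184,15),(0,192,16),(8,198,16.5),(15,203,17)]: print(w,theta(*w));showb(*w,s=s)
print(s['ft_torque'])
grab('side','side11'); overlay('side','side11',s,'o11s',285,180,80,60,10,th=.43)
```

```text
(-8, 184, 15) 0.58
t 18.3 now [0.5086 0.0926 0.1087] F [-0.9  0.1 -2.7] w 0.264
([-0.0097, 0.0005, -0.0047], [0.08, -1.05, -0.05])
(0, 192, 16) 0.6900000000000001
t 18.3 now [0.5086 0.0926 0.1087] F [-0.9  0.1 -2.7] w 0.264
([-0.02, 0.0005, -0.008], [0.08, -2.05, -0.05])
(8, 198, 16.5) 0.8
t 18.3 now [0.5086 0.0926 0.1087] F [-0.9  0.1 -2.7] w 0.264
([-0.0296, 0.0005, -0.0106], [0.08, -2.55, -0.05])
(15, 203, 17) 0.9
t 18.3 now [0.5086 0.0926 0.1087] F [-0.9  0.1 -2.7] w 0.264
([-0.0379, 0.0005, -0.0126], [0.08, -3.05, -0.05])
[-0.05057097  0.1609613  -0.0015084 ]
```

View pics/o11s.png

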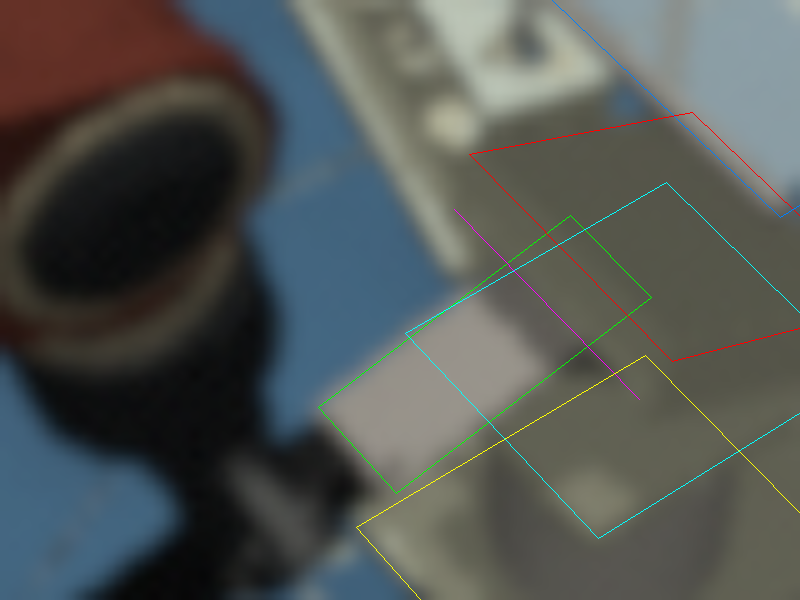

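Call:
apply_moves(
  commands=[
    {"linear": [-0.005,0,-0.0024],"delta_rot": [0,-0.5,0],"fingers": 255},
    {"linear": [-0.0097,0,-0.0047],"delta_rot": [0,-1.05,0],"fingers": 255},
    {"linear": [-0.015,0,-0.0064],"delta_rot": [0,-1.5,0],"fingers": 255},
    {"linear": [-0.02,0,-0.008],"delta_rot": [0,-2.05,0],"fingers": 255},
    {"linear": [-0.025,0,-0.0093],"delta_rot": [0,-2.3,0],"fingers": 255},
    {"linear": [-0.03,0,-0.0106],"delta_rot": [0,-2.55,0],"fingers": 255},
    {"linear": [-0.034,0,-0.0116],"delta_rot": [0,-2.8,0],"fingers": 255},
    {"linear": [-0.038,0,-0.0126],"delta_rot": [0,-3.05,0],"fingers": 255},
  ],
)

```text
time: 19.15
tool_pos: [0.5424, 0.0958, 0.1298]
tool_rot: [0.147, -0.046, 0.988, 0.008]
contact_force: [-0.8, 0.5, -3.9]
gripper_width: 0.266
```

Run:
```python
from ov import *
s=state()
for w in [(22,205,17.5),(30,206,18),(38,206,18.5),(45,205,19),(53,203,19.5)]: print(w,theta(*w));showb(*w,s=s)
grab('side','side12'); overlay('side','side12',s,'o12s',285,170,90,70,8,th=.88)
```

```text
(22, 205, 17.5) 0.97
t 19.15 now [0.5424 0.0958 0.1298] F [-0.8  0.5 -3.9] w 0.266
([-0.0075, 0.0005, 0.0012], [0.08, -0.53, -0.05])
(30, 206, 18) 1.05
t 19.15 now [0.5424 0.0958 0.1298] F [-0.8  0.5 -3.9] w 0.266
([-0.0157, 0.0005, 0.0038], [0.08, -1.03, -0.05])
(38, 206, 18.5) 1.1300000000000001
t 19.15 now [0.5424 0.0958 0.1298] F [-0.8  0.5 -3.9] w 0.266
([-0.0237, 0.0005, 0.0074], [0.08, -1.53, -0.06])
(45, 205, 19) 1.2
t 19.15 now [0.5424 0.0958 0.1298] F [-0.8  0.5 -3.9] w 0.266
([-0.0304, 0.0005, 0.0117], [0.08, -2.03, -0.06])
(53, 203, 19.5) 1.28
t 19.15 now [0.5424 0.0958 0.1298] F [-0.8  0.5 -3.9] w 0.266
([-0.0378, 0.0005, 0.0172], [0.08, -2.53, -0.06])
```

View pics/o12s.png

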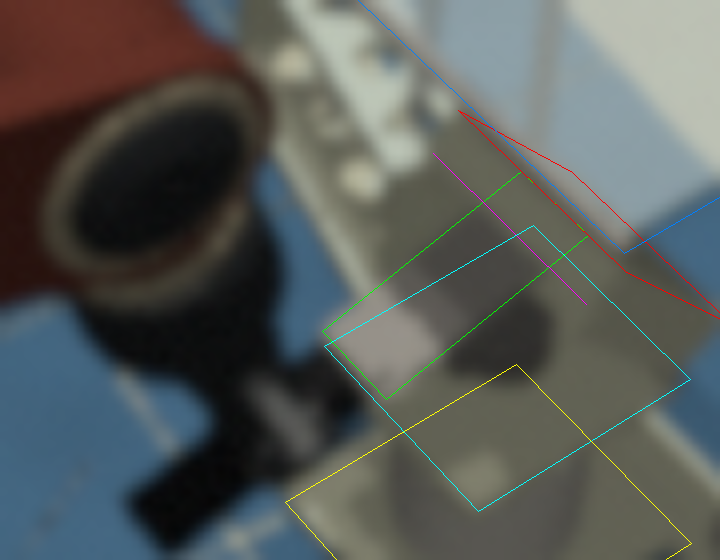

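Hood is at about 0.85 rad, the dark cap is visible at about (348,211), and the gripper is clear of the shelf. Continuing.

Call:
apply_moves(
  commands=[
    {"linear": [-0.004,0,0.0006],"delta_rot": [0,-0.3,0],"fingers": 255},
    {"linear": [-0.0075,0,0.0012],"delta_rot": [0,-0.5,0],"fingers": 255},
    {"linear": [-0.0116,0,0.0025],"delta_rot": [0,-0.8,0],"fingers": 255},
    {"linear": [-0.0157,0,0.0038],"delta_rot": [0,-1.03,0],"fingers": 255},
    {"linear": [-0.02,0,0.0056],"delta_rot": [0,-1.3,0],"fingers": 255},
    {"linear": [-0.0237,0,0.0074],"delta_rot": [0,-1.53,0],"fingers": 255},
    {"linear": [-0.0304,0,0.0117],"delta_rot": [0,-2.03,0],"fingers": 255},
    {"linear": [-0.034,0,0.0145],"delta_rot": [0,-2.3,0],"fingers": 255},
  ],
)

```text
time: 20.0
tool_pos: [0.5793, 0.0993, 0.1255]
tool_rot: [0.167, -0.046, 0.985, 0.009]
contact_force: [-0.7, 0.1, -1.6]
gripper_width: 0.269
```

Run:
```python
from ov import *
s=state()
for w in [(56,203,19.5),(63,202,20),(70,200,20),(76,199,20),(80,198,20)]: print(w,theta(*w));showb(*w,s=s)
grab('side','side13'); overlay('side','side13',s,'o13s',285,160,90,70,8,th=1.25)
```

```text
(56, 203, 19.5) 1.32
t 20.0 now [0.5793 0.0993 0.1255] F [-0.7  0.1 -1.6] w 0.269
([-0.0063, 0.0005, 0.0034], [0.08, -0.21, -0.06])
(63, 202, 20) 1.4000000000000001
t 20.0 now [0.5793 0.0993 0.1255] F [-0.7  0.1 -1.6] w 0.269
([-0.0129, 0.0005, 0.0079], [0.08, -0.71, -0.06])
(70, 200, 20) 1.48
t 20.0 now [0.5793 0.0993 0.1255] F [-0.7  0.1 -1.6] w 0.269
([-0.0189, 0.0005, 0.0121], [0.08, -0.71, -0.06])
(76, 199, 20) 1.56
t 20.0 now [0.5793 0.0993 0.1255] F [-0.7  0.1 -1.6] w 0.269
([-0.0242, 0.0005, 0.0151], [0.08, -0.71, -0.06])
(80, 198, 20) 1.61
t 20.0 now [0.5793 0.0993 0.1255] F [-0.7  0.1 -1.6] w 0.269
([-0.0276, 0.0005, 0.0173], [0.08, -0.71, -0.06])
```

View pics/o13s.png

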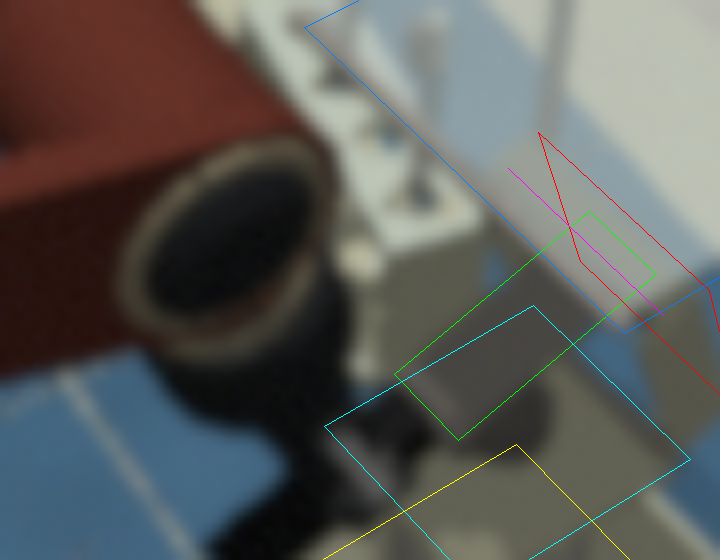

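Call:
apply_moves(
  commands=[
    {"linear": [-0.003,0,0.0017],"delta_rot": [0,-0.1,0],"fingers": 255},
    {"linear": [-0.0063,0,0.0034],"delta_rot": [0,-0.2,0],"fingers": 255},
    {"linear": [-0.0096,0,0.0056],"delta_rot": [0,-0.4,0],"fingers": 255},
    {"linear": [-0.0129,0,0.0079],"delta_rot": [0,-0.7,0],"fingers": 255},
    {"linear": [-0.016,0,0.01],"delta_rot": [0,-0.7,0],"fingers": 255},
    {"linear": [-0.0189,0,0.0121],"delta_rot": [0,-0.7,0],"fingers": 255},
    {"linear": [-0.0215,0,0.0136],"delta_rot": [0,-0.7,0],"fingers": 255},
    {"linear": [-0.0242,0,0.0151],"delta_rot": [0,-0.7,0],"fingers": 255},
  ],
)

```text
time: 20.85
tool_pos: [0.6065, 0.1019, 0.1193]
tool_rot: [0.173, -0.046, 0.984, 0.009]
contact_force: [-2.0, 0.7, -2.2]
gripper_width: 0.265
```

Run:
```python
from ov import *
s=state()
for w in [(76,199,20),(80,198,20),(83,197,20)]: print(w,theta(*w));showb(*w,s=s)
grab('side','side14'); overlay('side','side14',s,'o14s',295,150,90,75,8,th=1.57)
grab('top','top14'); overlay('top','top14',s,'o14t',290,120,90,75,8,th=1.57)
```

```text
(76, 199, 20) 1.56
t 20.85 now [0.6065 0.1019 0.1193] F [-2.   0.7 -2.2] w 0.265
([-0.0004, 0.0004, 0.0001], [0.08, -0.06, -0.06])
(80, 198, 20) 1.61
t 20.85 now [0.6065 0.1019 0.1193] F [-2.   0.7 -2.2] w 0.265
([-0.0038, 0.0004, 0.0024], [0.08, -0.06, -0.06])
(83, 197, 20) 1.6400000000000001
t 20.85 now [0.6065 0.1019 0.1193] F [-2.   0.7 -2.2] w 0.265
([-0.0063, 0.0004, 0.0044], [0.08, -0.06, -0.06])
```

View pics/o14s.png

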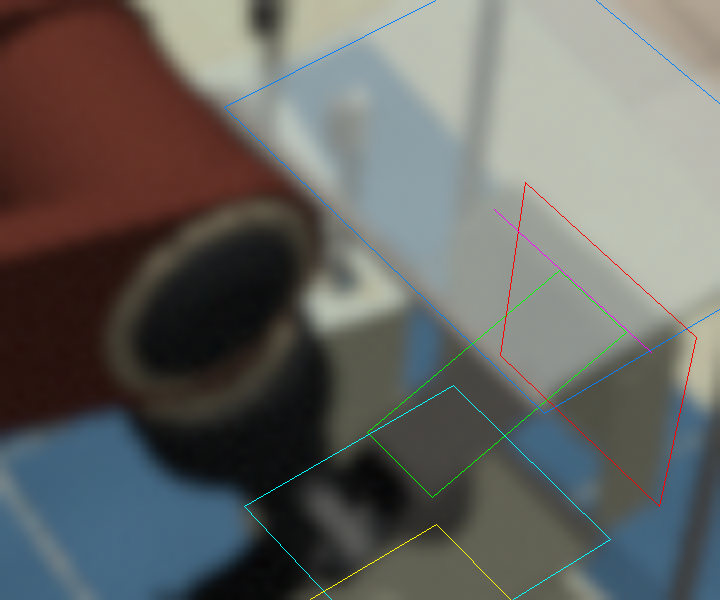

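View pics/o14t.png

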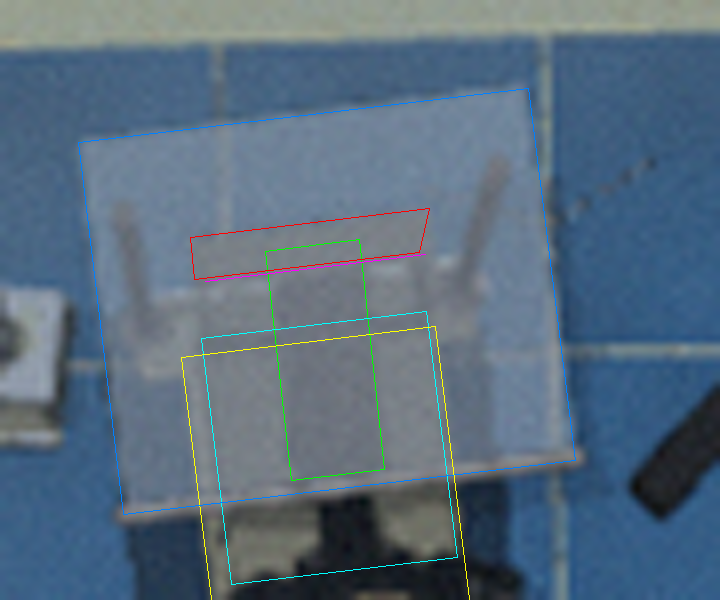

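Hood is nearly upright, at about 1.5 rad. I'll push about 5 mm further, then look again.

Call:
apply_moves(
  commands=[
    {"linear": [-0.0015,0,0.001],"delta_rot": [0,0,0],"fingers": 255},
    {"linear": [-0.003,0,0.002],"delta_rot": [0,0,0],"fingers": 255},
    {"linear": [-0.0045,0,0.003],"delta_rot": [0,0,0],"fingers": 255},
    {"linear": [-0.006,0,0.004],"delta_rot": [0,0,0],"fingers": 255},
    {"linear": [-0.006,0,0.004],"delta_rot": [0,0,0],"fingers": 255},
    {"linear": [-0.006,0,0.004],"delta_rot": [0,0,0],"fingers": 255},
    {"linear": [-0.003,0,0.002],"delta_rot": [0,0,0],"fingers": 255},
    {"linear": [0,0,0],"delta_rot": [0,0,0],"fingers": 255},
  ],
)

```text
time: 21.75
tool_pos: [0.6064, 0.1018, 0.1199]
tool_rot: [0.173, -0.046, 0.984, 0.009]
contact_force: [-0.3, 0.6, -1.3]
gripper_width: 0.268
```

Run:
```python
from ov import *
s=state()
for w in [(60,199,19),(30,197,18),(0,185,14),(-30,170,10),(-90,160,5)]: print(w);showb(*w,s=s)
grab('side','side15'); grab('top','top15'); crop(cv2.imread('pics/side15.png'),325,150,70,65,10,'c15s')
for i,th in enumerate((1.45,1.6)): overlay('side','side15',s,f'o15s{i}',325,150,70,65,10,th=th)
overlay('top','top15',s,'o15t',290,120,90,75,8,th=1.57)
```

```text
(60, 199, 19)
t 21.75 now [0.6064 0.1018 0.1199] F [-0.3  0.6 -1.3] w 0.268
([0.0152, 0.0005, -0.0073], [0.08, 1.0, -0.06])
(30, 197, 18)
t 21.75 now [0.6064 0.1018 0.1199] F [-0.3  0.6 -1.3] w 0.268
([0.0446, 0.0005, -0.0182], [0.08, 2.0, -0.06])
(0, 185, 14)
t 21.75 now [0.6064 0.1018 0.1199] F [-0.3  0.6 -1.3] w 0.268
([0.0784, 0.0004, -0.0275], [0.08, 6.0, -0.06])
(-30, 170, 10)
t 21.75 now [0.6064 0.1018 0.1199] F [-0.3  0.6 -1.3] w 0.268
([0.1125, 0.0004, -0.034], [0.08, 10.0, -0.05])
(-90, 160, 5)
t 21.75 now [0.6064 0.1018 0.1199] F [-0.3  0.6 -1.3] w 0.268
([0.1723, 0.0004, -0.058], [0.09, 15.0, -0.05])
```

View pics/c15s.png

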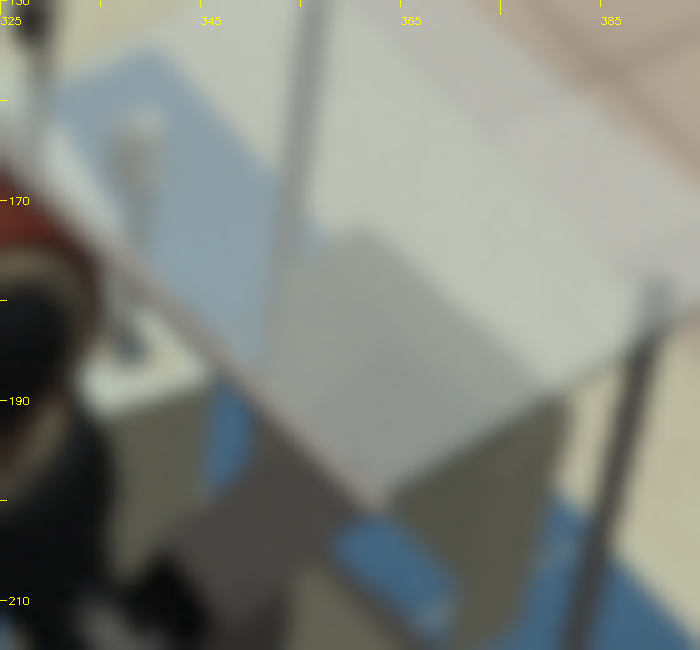

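View pics/o15s1.png

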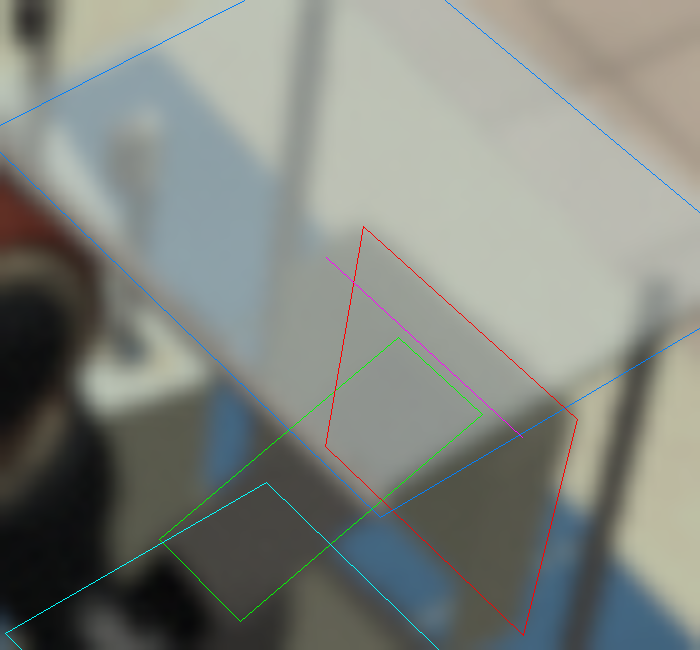

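View pics/o15t.png

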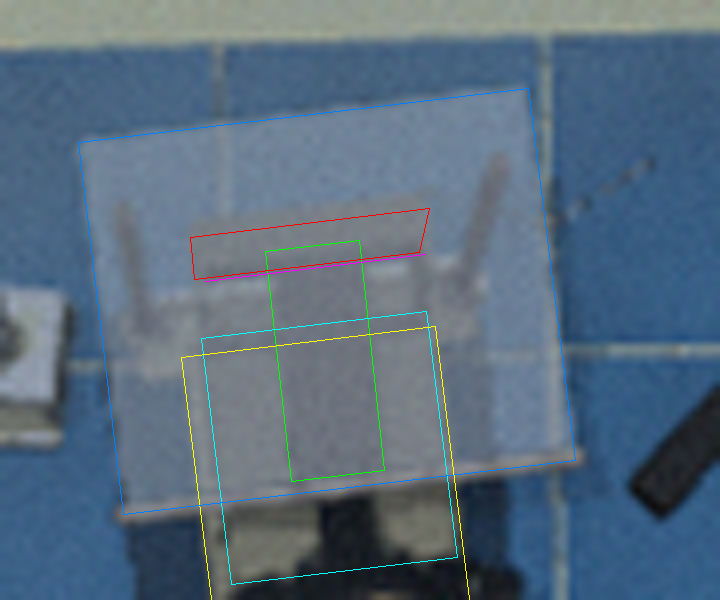

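Run:
```python
from lev import *
for a in ((361,172.3,313.9,148.6),(381.5,189,343.3,144.2)):
    t,e=tri(*a); d=R.from_euler('z',-YAW).apply(t-[*D,0])*1000; r=np.degrees(np.arctan2(d[2]-116,50-d[0])); print(d.round(1),e, r, (r-np.degrees(np.arctan2(31,105))))
```

```text
[ 82.6  48.  221.9] 4.400766259505102e-05 107.07961666727569 90.63100854023588
[ 82.1 -49.1 231.8] 0.003852505481806579 105.51222019154864 89.06361206450882
```

Two corners triangulate to a hood angle of about 90°. Withdrawing the blade along its own line.

Call:
apply_moves(
  commands=[
    {"linear": [0.0152,0,-0.0065],"delta_rot": [0,1,0],"fingers": 255},
    {"linear": [0.03,0,-0.013],"delta_rot": [0,1.5,0],"fingers": 255},
    {"linear": [0.0446,0,-0.0182],"delta_rot": [0,2,0],"fingers": 255},
    {"linear": [0.0784,0,-0.0275],"delta_rot": [0,6,0],"fingers": 255},
    {"linear": [0.1125,0,-0.034],"delta_rot": [0,10,0],"fingers": 255},
    {"linear": [0.145,0,-0.047],"delta_rot": [0,12.5,0],"fingers": 255},
    {"linear": [0.1723,0,-0.058],"delta_rot": [0,15,0],"fingers": 255},
    {"linear": [0.21,0,-0.07],"delta_rot": [0,18,0],"fingers": 255},
  ],
)

```text
time: 22.65
tool_pos: [0.3858, 0.0811, 0.1145]
tool_rot: [0.017, -0.047, 0.999, 0.002]
contact_force: [-0.3, -0.5, -1.7]
gripper_width: 0.267
```

Run:
```python
from ov import *
R1=rot(-15.1,0)
# original grasp reported pose [0.4637 0.3023 -0.019]; go above
for z in (.10,.0,-.019): show(np.array([.4637,.3023,z]),R1)
s=state()
f=grab('side','side16'); overlay('side','side16',s,'o16s',270,170,100,80,8,th=1.57)
```

```text
t 22.65 now [0.3858 0.0811 0.1145] F [-0.3 -0.5 -1.7] w 0.267
([-0.0977, 0.213, 0.0183], [0.44, 1.96, 20.47])
t 22.65 now [0.3858 0.0811 0.1145] F [-0.3 -0.5 -1.7] w 0.267
([-0.0942, 0.2128, 0.1182], [0.44, 1.96, 20.47])
t 22.65 now [0.3858 0.0811 0.1145] F [-0.3 -0.5 -1.7] w 0.267
([-0.0936, 0.2128, 0.1372], [0.44, 1.96, 20.47])
```

View pics/o16s.png

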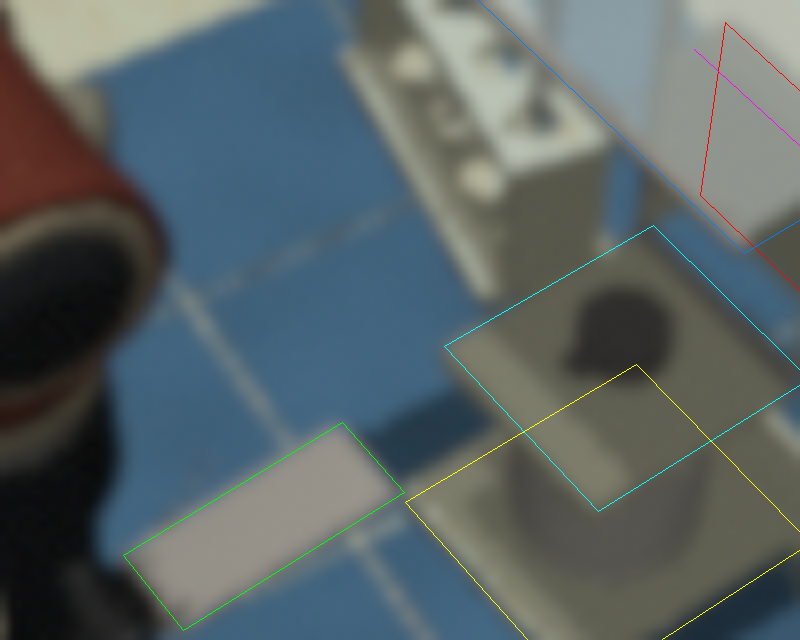

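Cap exposed, hood standing, scraper still aligned in the grip. Returning it to its original place.

Call:
apply_moves(
  commands=[
    {"linear": [-0.015,0.04,0],"delta_rot": [0,0.4,4],"fingers": 255},
    {"linear": [-0.035,0.085,0],"delta_rot": [0.1,0.8,8],"fingers": 255},
    {"linear": [-0.055,0.13,0.006],"delta_rot": [0.2,1.2,13],"fingers": 255},
    {"linear": [-0.076,0.175,0.012],"delta_rot": [0.3,1.6,17],"fingers": 255},
    {"linear": [-0.0977,0.213,0.0183],"delta_rot": [0.44,1.96,20.47],"fingers": 255},
    {"linear": [-0.0977,0.213,0.0183],"delta_rot": [0.44,1.96,20.47],"fingers": 255},
    {"linear": [-0.0965,0.213,0.055],"delta_rot": [0.44,1.96,20.47],"fingers": 255},
    {"linear": [-0.095,0.213,0.09],"delta_rot": [0.44,1.96,20.47],"fingers": 255},
  ],
)

```text
time: 23.5
tool_pos: [0.4652, 0.3034, 0.0279]
tool_rot: [0.002, 0.131, 0.991, 0.001]
contact_force: [0.3, -0.1, -2.5]
gripper_width: 0.266
```

Run:
```python
from ov import *
R1=rot(-15.1,0); s=state()
for z in (.004,-.014,-.018): show(np.array([.4637,.3023,z]),R1,s)
Rt=q(s['tool_rot']);p=s['tool_pos']
f=grab('side','side17'); overlay('side','side17',s,'o17s',245,180,90,60,8,th=1.57)
```

```text
t 23.5 now [0.4652 0.3034 0.0279] F [ 0.3 -0.1 -2.5] w 0.266
([0.0012, -0.0015, 0.0239], [0.15, 0.16, 0.05])
t 23.5 now [0.4652 0.3034 0.0279] F [ 0.3 -0.1 -2.5] w 0.266
([0.0013, -0.0016, 0.0419], [0.15, 0.16, 0.05])
t 23.5 now [0.4652 0.3034 0.0279] F [ 0.3 -0.1 -2.5] w 0.266
([0.0013, -0.0016, 0.0459], [0.15, 0.16, 0.05])
```

View pics/o17s.png

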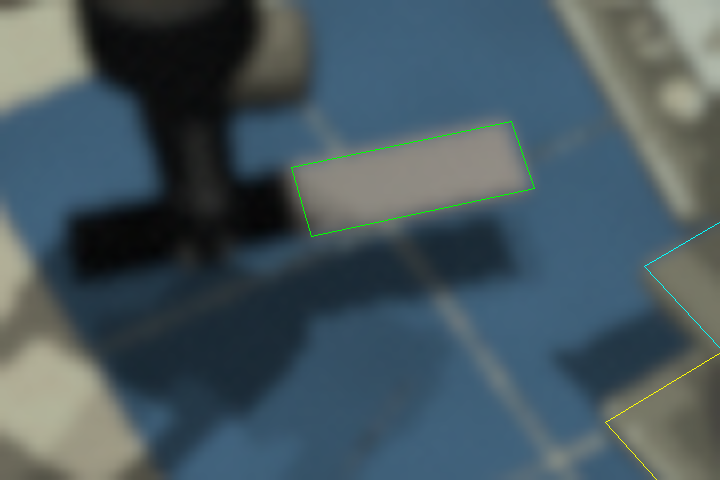

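Call:
apply_moves(
  commands=[
    {"linear": [0.0,0,0.01],"delta_rot": [0,0,0],"fingers": 255},
    {"linear": [0,0,0.02],"delta_rot": [0,0,0],"fingers": 255},
    {"linear": [0,0,0.03],"delta_rot": [0,0,0],"fingers": 255},
    {"linear": [0,0,0.036],"delta_rot": [0,0,0],"fingers": 255},
    {"linear": [0,0,0.039],"delta_rot": [0,0,0],"fingers": 255},
    {"linear": [0,0,0.041],"delta_rot": [0,0,0],"fingers": 255},
    {"linear": [0,0,0.042],"delta_rot": [0,0,0],"fingers": 255},
    {"linear": [0,0,0.042],"delta_rot": [0,0,0],"fingers": 255},
  ],
)

```text
time: 24.35
tool_pos: [0.4639, 0.3026, -0.0145]
tool_rot: [-0.0, 0.131, 0.991, 0.0]
contact_force: [0.3, -0.1, -1.5]
gripper_width: 0.264
```

Call:
apply_moves(
  commands=[
    {"linear": [0,0,0.001],"delta_rot": [0,0,0],"fingers": 255},
    {"linear": [0,0,0.002],"delta_rot": [0,0,0],"fingers": 255},
    {"linear": [0,0,0.003],"delta_rot": [0,0,0],"fingers": 255},
    {"linear": [0,0,0.004],"delta_rot": [0,0,0],"fingers": 255},
    {"linear": [0,0,0.0045],"delta_rot": [0,0,0],"fingers": 255},
    {"linear": [0,0,0.0045],"delta_rot": [0,0,0],"fingers": 255},
    {"linear": [0,0,0.0045],"delta_rot": [0,0,0],"fingers": 255},
    {"linear": [0,0,0.0045],"delta_rot": [0,0,0],"fingers": 255},
  ],
)

```text
time: 25.15
tool_pos: [0.4637, 0.3026, -0.019]
tool_rot: [-0.0, 0.131, 0.991, -0.0]
contact_force: [-1.7, -1.3, 1.9]
gripper_width: 0.273
```

The scraper is touching down. Releasing, then lifting.

Call:
apply_moves(
  commands=[
    {"linear": [0,0,0],"delta_rot": [0,0,0],"fingers": 160},
    {"linear": [0,0,0],"delta_rot": [0,0,0],"fingers": 100},
    {"linear": [0,0,0],"delta_rot": [0,0,0],"fingers": 50},
    {"linear": [0,0,0],"delta_rot": [0,0,0],"fingers": 0},
    {"linear": [0,0,0],"delta_rot": [0,0,0],"fingers": 0},
    {"linear": [0,0,0],"delta_rot": [0,0,0],"fingers": 0},
    {"linear": [0,0,-0.01],"delta_rot": [0,0,0],"fingers": 0},
    {"linear": [0,0,-0.03],"delta_rot": [0,0,0],"fingers": 0},
  ],
)

```text
time: 25.95
tool_pos: [0.4622, 0.3018, 0.0098]
tool_rot: [-0.002, 0.131, 0.991, -0.001]
contact_force: [0.4, 0.9, -0.5]
gripper_width: 1.004
```

Run:
```python
from ov import *
s=state(); print(s['gripper_width'])
# pre-press: tool 45deg slant, yaw 5.4 ; tip target dispenser (-45?,..)
for al in (45,):
    R1=rot(5.4,al)
    showt(disp(-120,0,260),R1)
```

```text
1.003756966706867
t 25.95 now [0.4622 0.3018 0.0098] F [ 0.4  0.9 -0.5] w 1.004
([-0.1395, -0.1746, -0.2344], [-8.15, -44.74, -19.4])
```

Call:
apply_moves(
  commands=[
    {"linear": [0,0,-0.04],"delta_rot": [0,0,0],"fingers": 0},
    {"linear": [0,0,-0.08],"delta_rot": [0,0,0],"fingers": 0},
    {"linear": [-0.01,-0.03,-0.12],"delta_rot": [-1,-6,-2.6],"fingers": 255},
    {"linear": [-0.02,-0.06,-0.15],"delta_rot": [-2,-13,-5.5],"fingers": 255},
    {"linear": [-0.04,-0.09,-0.18],"delta_rot": [-3.5,-20,-8.5],"fingers": 255},
    {"linear": [-0.06,-0.12,-0.2],"delta_rot": [-5,-27,-12],"fingers": 255},
    {"linear": [-0.09,-0.145,-0.22],"delta_rot": [-6.3,-34.5,-15],"fingers": 255},
    {"linear": [-0.12,-0.165,-0.2344],"delta_rot": [-7.5,-41,-18],"fingers": 255},
  ],
)

```text
time: 26.75
tool_pos: [0.5372, 0.1112, 0.249]
tool_rot: [0.358, -0.032, 0.933, 0.017]
contact_force: [0.2, 0.1, -0.6]
gripper_width: 0.003
```

Run:
```python
from ov import *
R1=rot(5.4,45); s=state(); print(s['joint_pos'].round(2))
for w in ((-120,0,260),(-70,0,223)): showt(disp(*w),R1,)
f=grab('top','top18'); crop(f,255,170,90,90,7,'t18')
```

```text
[ 0.06 -0.68  2.25  0.02  0.84 -1.59]
t 26.75 now [0.5372 0.1112 0.249 ] F [ 0.2  0.1 -0.6] w 0.003
([-0.0072, -0.0151, 0.013], [-0.49, -2.95, -1.28])
t 26.75 now [0.5372 0.1112 0.249 ] F [ 0.2  0.1 -0.6] w 0.003
([-0.0196, -0.0143, 0.074], [-0.49, -2.95, -1.28])
```

View pics/t18.png

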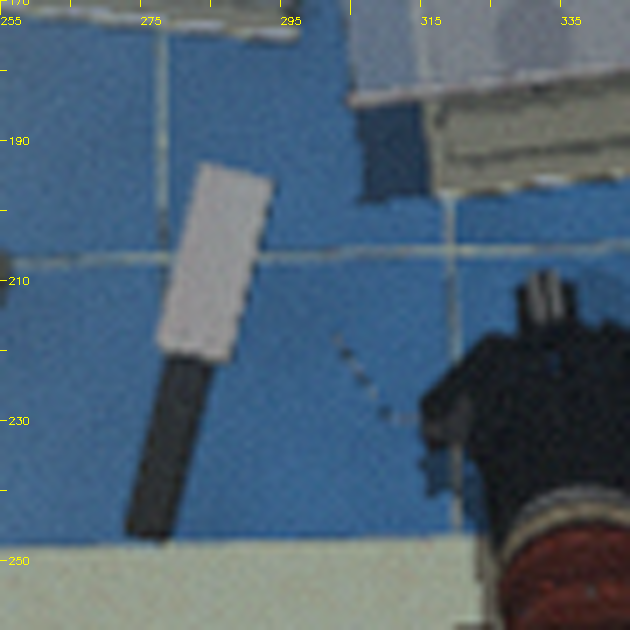

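Scraper is back flat at (282,220). Moving to the pre-press pose in front of the shelf and checking the tip position in both views.

Call:
apply_moves(
  commands=[
    {"linear": [-0.0072,-0.0151,0.013],"delta_rot": [-0.5,-2.95,-1.28],"fingers": 255},
    {"linear": [-0.0072,-0.0151,0.013],"delta_rot": [-0.5,-2.95,-1.28],"fingers": 255},
    {"linear": [-0.0115,-0.0148,0.034],"delta_rot": [-0.5,-2.95,-1.28],"fingers": 255},
    {"linear": [-0.0155,-0.0145,0.054],"delta_rot": [-0.5,-2.95,-1.28],"fingers": 255},
    {"linear": [-0.0196,-0.0143,0.074],"delta_rot": [-0.5,-2.95,-1.28],"fingers": 255},
    {"linear": [-0.0196,-0.0143,0.074],"delta_rot": [-0.5,-2.95,-1.28],"fingers": 255},
    {"linear": [-0.0196,-0.0143,0.074],"delta_rot": [-0.5,-2.95,-1.28],"fingers": 255},
    {"linear": [-0.0196,-0.0143,0.074],"delta_rot": [-0.5,-2.95,-1.28],"fingers": 255},
  ],
)

```text
time: 27.6
tool_pos: [0.6011, 0.1031, 0.2036]
tool_rot: [0.378, -0.042, 0.925, 0.019]
contact_force: [0.1, -0.2, -0.1]
gripper_width: -0.002
```

Run:
```python
from ov import *
s=state(); Rt=q(s['tool_rot']); p=s['tool_pos']
for n in('side','top'):
    f=grab(n,n+'19'); tip=px(n,[p+Rt.apply([0,0,-OFF]),p,p-[0,0,0]+[0,0,OFF],disp(0,0,138)]); print(n,tip.round(1).tolist())
    crop(f,*((295,160,90,75,8) if n=='side' else (290,140,80,75,8)),n+'19a')
R1=rot(5.4,45)
for w in ((-70,0,223),(-30,0,185),(8,0,156)): showt(disp(*w),R1,s)
```

```text
side [[331.6, 203.9], [335.5, 204.9], [335.9, 200.1], [348.4, 210.3]]
top [[333.4, 192.5], [332.7, 188.3], [332.9, 187.6], [330.8, 174.6]]Traceback (most recent call last):
  File "<stdin>", line 7, in <module>
TypeError: showt() takes 2 positional arguments but 3 were given
```

View pics/side19a.png

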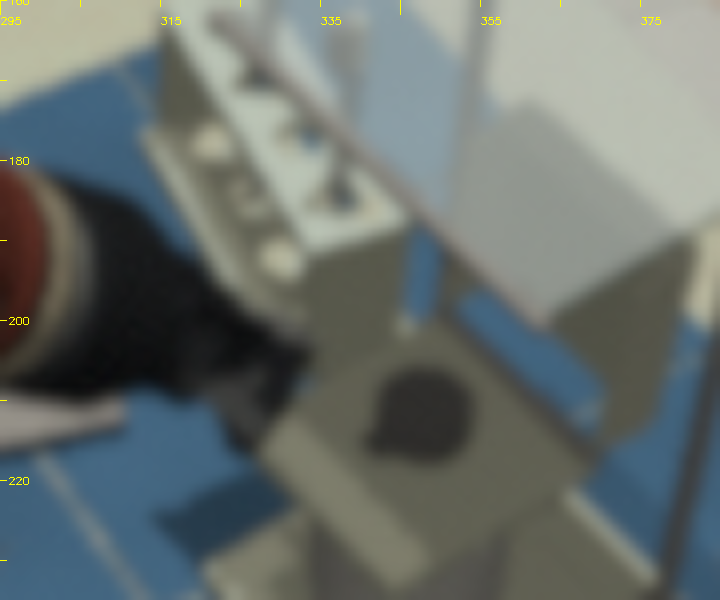

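View pics/top19a.png

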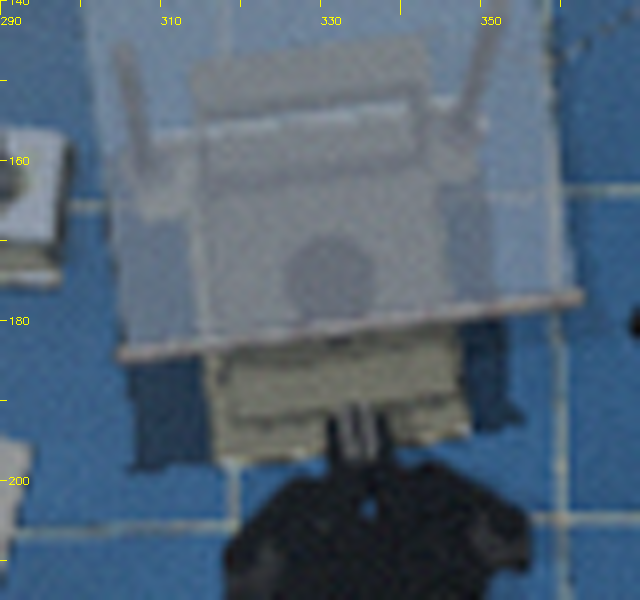

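Run:
```python
from ov import *
s=state(); Rt=q(s['tool_rot']); p=s['tool_pos']
for n in('side','top'):
    print(n,[(x,px(n,p+Rt.apply([x,0,-OFF]))[0].round(1).tolist()) for x in(-.02,-.011,0,.011,.02,.03)])
crop(cv2.imread('pics/side19.png'),310,185,50,40,15,'s19b')
def st(w,al=45): R1=rot(5.4,al); show(disp(*w)+R1.apply([0,0,OFF]),R1,s)
for w in ((-70,0,223),(-30,0,185),(8,0,156)): st(w)
```

```text
side [(-0.02, [335.7, 198.7]), (-0.011, [333.9, 201.1]), (0, [331.7, 203.9]), (0.011, [329.4, 206.7]), (0.02, [327.6, 209.1]), (0.03, [325.7, 211.6])]
top [(-0.02, [333.1, 187.8]), (-0.011, [333.3, 189.9]), (0, [333.5, 192.5]), (0.011, [333.7, 195.0]), (0.02, [333.9, 197.1]), (0.03, [334.1, 199.4])]
t 27.7 now [0.6011 0.1029 0.2038] F [-0.3 -0.5 -0.1] w 0.003
([-0.0029, -0.001, -0.0017], [0.0, -0.49, -0.19])
t 27.7 now [0.6011 0.1029 0.2038] F [-0.3 -0.5 -0.1] w 0.003
([-0.0048, -0.001, 0.0534], [0.0, -0.49, -0.19])
t 27.7 now [0.6011 0.1029 0.2038] F [-0.3 -0.5 -0.1] w 0.003
([-0.0116, -0.001, 0.1008], [0.0, -0.49, -0.19])
```

View pics/s19b.png

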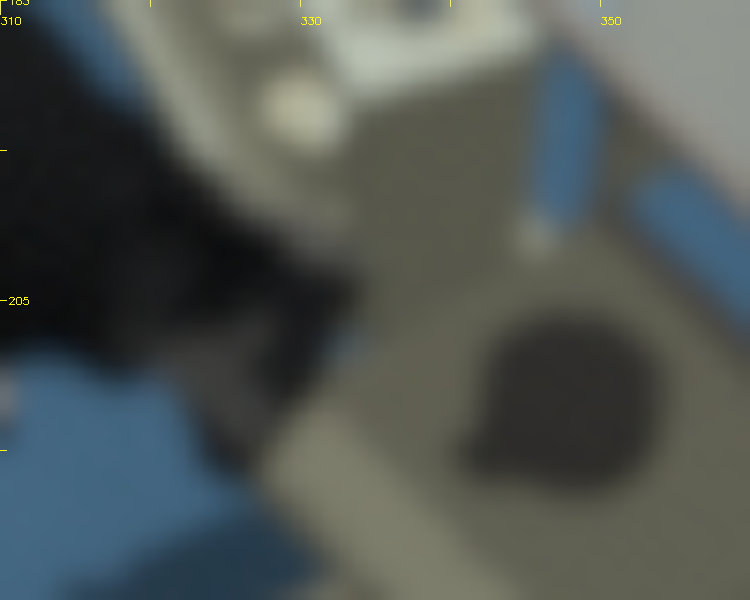

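The tips match the tool-frame offset in both views: top about (334,190), side about (332,204). The cap is at side (348.4,210.5). Going in under the shelf along the tool axis.

Call:
apply_moves(
  commands=[
    {"linear": [-0.0035,-0.001,0.015],"delta_rot": [0,-0.5,0],"fingers": 255},
    {"linear": [-0.004,-0.001,0.035],"delta_rot": [0,-0.5,0],"fingers": 255},
    {"linear": [-0.0048,-0.001,0.0534],"delta_rot": [0,-0.5,0],"fingers": 255},
    {"linear": [-0.007,-0.001,0.07],"delta_rot": [0,-0.5,0],"fingers": 255},
    {"linear": [-0.0095,-0.001,0.086],"delta_rot": [0,-0.5,0],"fingers": 255},
    {"linear": [-0.0116,-0.001,0.1008],"delta_rot": [0,-0.5,0],"fingers": 255},
    {"linear": [-0.0116,-0.001,0.1008],"delta_rot": [0,-0.5,0],"fingers": 255},
    {"linear": [-0.0116,-0.001,0.1008],"delta_rot": [0,-0.5,0],"fingers": 255},
  ],
)

```text
time: 28.5
tool_pos: [0.6796, 0.1089, 0.1391]
tool_rot: [0.382, -0.042, 0.923, 0.019]
contact_force: [0.4, 0.3, 0.3]
gripper_width: 0.003
```

Run:
```python
from ov import *
s=state(); Rt=q(s['tool_rot']); p=s['tool_pos']
d=R.from_euler('z',-YAW).apply(p+Rt.apply([0,0,-OFF])-[*D,0])*1000; print(d.round(1))
for n in('side','top'):
    f=grab(n,n+'20'); crop(f,*((310,165,80,65,9) if n=='side' else (295,140,70,65,9)),n+'20a')
```

```text
[  7.8  -0.3 155. ]
```

View pics/side20a.png

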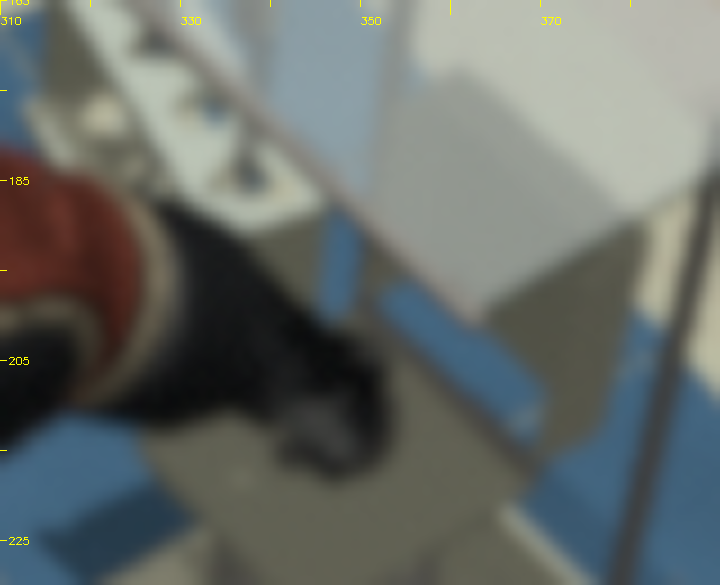

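View pics/top20a.png

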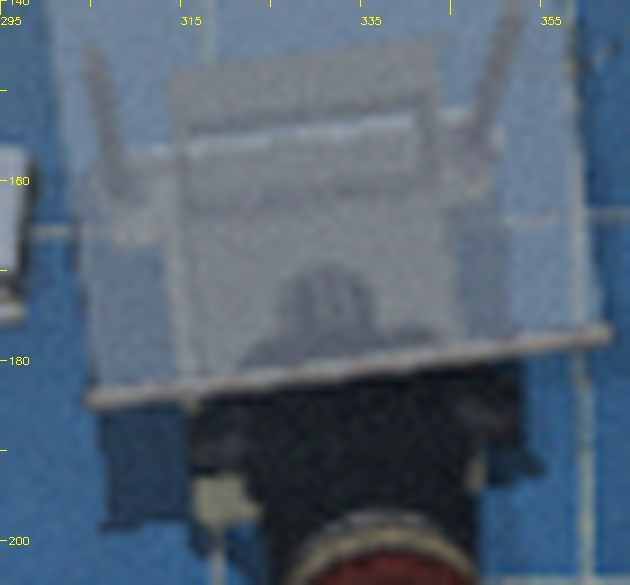

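Fingertips are centred over the cap with no contact yet. Descending vertically (equal parts tool x and z).

Call:
apply_moves(
  commands=[
    {"linear": [0.0014,0,0.0014],"delta_rot": [0,0,0],"fingers": 255},
    {"linear": [0.0028,0,0.0028],"delta_rot": [0,0,0],"fingers": 255},
    {"linear": [0.0042,0,0.0042],"delta_rot": [0,0,0],"fingers": 255},
    {"linear": [0.0049,0,0.0049],"delta_rot": [0,0,0],"fingers": 255},
    {"linear": [0.0049,0,0.0049],"delta_rot": [0,0,0],"fingers": 255},
    {"linear": [0.0049,0,0.0049],"delta_rot": [0,0,0],"fingers": 255},
    {"linear": [0.0049,0,0.0049],"delta_rot": [0,0,0],"fingers": 255},
    {"linear": [0.0049,0,0.0049],"delta_rot": [0,0,0],"fingers": 255},
  ],
)

```text
time: 29.4
tool_pos: [0.6798, 0.1089, 0.1317]
tool_rot: [0.382, -0.042, 0.923, 0.019]
contact_force: [-0.2, 0.1, 0.1]
gripper_width: -0.004
```

Call:
apply_moves(
  commands=[
    {"linear": [0.0007,0,0.0007],"delta_rot": [0,0,0],"fingers": 255},
    {"linear": [0.0014,0,0.0014],"delta_rot": [0,0,0],"fingers": 255},
    {"linear": [0.0021,0,0.0021],"delta_rot": [0,0,0],"fingers": 255},
    {"linear": [0.0028,0,0.0028],"delta_rot": [0,0,0],"fingers": 255},
    {"linear": [0.0028,0,0.0028],"delta_rot": [0,0,0],"fingers": 255},
    {"linear": [0.0028,0,0.0028],"delta_rot": [0,0,0],"fingers": 255},
    {"linear": [0.0028,0,0.0028],"delta_rot": [0,0,0],"fingers": 255},
    {"linear": [0.0028,0,0.0028],"delta_rot": [0,0,0],"fingers": 255},
  ],
)

```text
time: 30.2
tool_pos: [0.6797, 0.1089, 0.1276]
tool_rot: [0.382, -0.042, 0.923, 0.019]
contact_force: [-0.2, 0.7, -0.0]
gripper_width: 0.001
```

Call:
apply_moves(
  commands=[
    {"linear": [0.0007,0,0.0007],"delta_rot": [0,0,0],"fingers": 255},
    {"linear": [0.0014,0,0.0014],"delta_rot": [0,0,0],"fingers": 255},
    {"linear": [0.0021,0,0.0021],"delta_rot": [0,0,0],"fingers": 255},
    {"linear": [0.0021,0,0.0021],"delta_rot": [0,0,0],"fingers": 255},
    {"linear": [0.0021,0,0.0021],"delta_rot": [0,0,0],"fingers": 255},
    {"linear": [0.0021,0,0.0021],"delta_rot": [0,0,0],"fingers": 255},
    {"linear": [0.0021,0,0.0021],"delta_rot": [0,0,0],"fingers": 255},
    {"linear": [0.0021,0,0.0021],"delta_rot": [0,0,0],"fingers": 255},
  ],
)

```text
time: 31.0
tool_pos: [0.68, 0.109, 0.1251]
tool_rot: [0.382, -0.042, 0.923, 0.019]
contact_force: [-0.9, 0.4, 3.3]
gripper_width: -0.002
```

Contact at 3.3 N. Pressing 7 mm more and checking.

Call:
apply_moves(
  commands=[
    {"linear": [0.001,0,0.001],"delta_rot": [0,0,0],"fingers": 255},
    {"linear": [0.002,0,0.002],"delta_rot": [0,0,0],"fingers": 255},
    {"linear": [0.003,0,0.003],"delta_rot": [0,0,0],"fingers": 255},
    {"linear": [0.004,0,0.004],"delta_rot": [0,0,0],"fingers": 255},
    {"linear": [0.005,0,0.005],"delta_rot": [0,0,0],"fingers": 255},
    {"linear": [0.005,0,0.005],"delta_rot": [0,0,0],"fingers": 255},
    {"linear": [0.005,0,0.005],"delta_rot": [0,0,0],"fingers": 255},
    {"linear": [0.005,0,0.005],"delta_rot": [0,0,0],"fingers": 255},
  ],
)

```text
time: 31.8
tool_pos: [0.6801, 0.109, 0.1183]
tool_rot: [0.382, -0.042, 0.923, 0.019]
contact_force: [-3.2, 0.0, 5.9]
gripper_width: -0.002
```

Run:
```python
from ov import *
grab('side','side21'); print(state()['contact_force'],state()['tool_pos']); crop(cv2.imread('pics/side21.png'),310,165,80,65,9,'side21a')
```

```text
[-3.75185345  0.2335538   6.14962553] [0.6801195  0.10897305 0.11833915]
```

View pics/side21a.png

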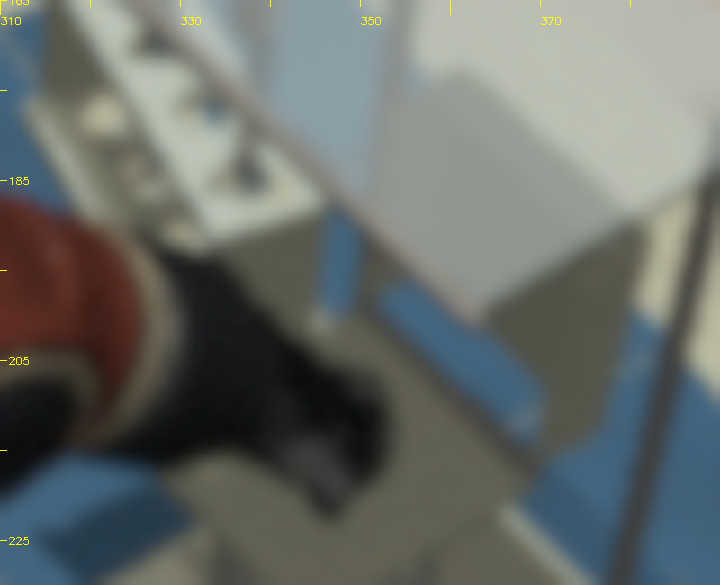

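Call:
apply_moves(
  commands=[
    {"linear": [0.0007,0,0.0007],"delta_rot": [0,0,0],"fingers": 255},
    {"linear": [0.0014,0,0.0014],"delta_rot": [0,0,0],"fingers": 255},
    {"linear": [0.0014,0,0.0014],"delta_rot": [0,0,0],"fingers": 255},
    {"linear": [0.0014,0,0.0014],"delta_rot": [0,0,0],"fingers": 255},
    {"linear": [0.0014,0,0.0014],"delta_rot": [0,0,0],"fingers": 255},
    {"linear": [0.0014,0,0.0014],"delta_rot": [0,0,0],"fingers": 255},
    {"linear": [0.0014,0,0.0014],"delta_rot": [0,0,0],"fingers": 255},
    {"linear": [0.0014,0,0.0014],"delta_rot": [0,0,0],"fingers": 255},
  ],
)

```text
time: 32.65
tool_pos: [0.6802, 0.109, 0.1165]
tool_rot: [0.382, -0.042, 0.923, 0.019]
contact_force: [-3.9, -0.4, 7.4]
gripper_width: 0.002
```

7.4 N and about 11 mm of travel, consistent with the cap spring. Releasing straight up, then backing out along the tool axis.

Call:
apply_moves(
  commands=[
    {"linear": [-0.002,0,-0.002],"delta_rot": [0,0,0],"fingers": 255},
    {"linear": [-0.005,0,-0.005],"delta_rot": [0,0,0],"fingers": 255},
    {"linear": [-0.01,0,-0.01],"delta_rot": [0,0,0],"fingers": 255},
    {"linear": [-0.014,0,-0.015],"delta_rot": [0,0,0],"fingers": 255},
    {"linear": [-0.014,0,-0.03],"delta_rot": [0,0,0],"fingers": 255},
    {"linear": [-0.013,0,-0.06],"delta_rot": [0,0,0],"fingers": 255},
    {"linear": [-0.012,0,-0.1],"delta_rot": [0,0,0],"fingers": 255},
    {"linear": [-0.01,0,-0.14],"delta_rot": [0,0,0],"fingers": 255},
  ],
)

```text
time: 33.45
tool_pos: [0.5864, 0.1002, 0.2206]
tool_rot: [0.38, -0.042, 0.924, 0.019]
contact_force: [0.8, -0.5, 0.6]
gripper_width: 0.004
```

Call:
apply_moves(
  commands=[
    {"linear": [0,0,-0.03],"delta_rot": [0,0,0],"fingers": 255},
    {"linear": [0,0,-0.06],"delta_rot": [0,0,0],"fingers": 255},
    {"linear": [0,0,-0.09],"delta_rot": [0,0,0],"fingers": 255},
    {"linear": [0,0,-0.12],"delta_rot": [0,0,0],"fingers": 255},
    {"linear": [0,0,-0.14],"delta_rot": [0,0,0],"fingers": 255},
    {"linear": [0,0,-0.14],"delta_rot": [0,0,0],"fingers": 255},
    {"linear": [0,0,-0.14],"delta_rot": [0,0,0],"fingers": 255},
    {"linear": [0,0,-0.14],"delta_rot": [0,0,0],"fingers": 255},
  ],
)

```text
time: 34.25
tool_pos: [0.4898, 0.0911, 0.3184]
tool_rot: [0.38, -0.042, 0.924, 0.019]
contact_force: [-0.4, 0.2, -0.2]
gripper_width: -0.005
```

Run:
```python
from ov import *
s=state(); print(s['time'],s['tool_pos'],s['contact_force'])
for n in('side','top'):
    f=grab(n,n+'22')
crop(cv2.imread('pics/side22.png'),245,130,150,115,5,'side22a');crop(cv2.imread('pics/top22.png'),230,120,150,130,5,'top22a')
```

```text
34.25 [0.48982264 0.09106157 0.31840209] [-0.42522593  0.18636652 -0.2453818 ]
```

View pics/side22a.png

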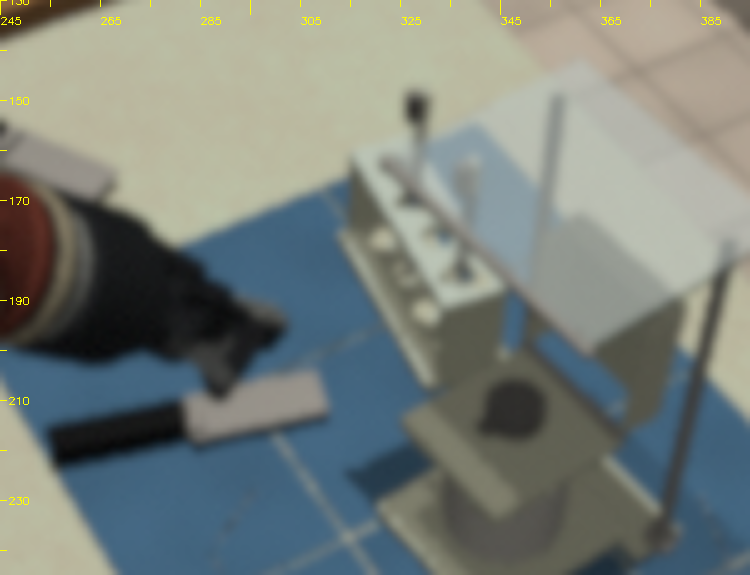

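View pics/top22a.png

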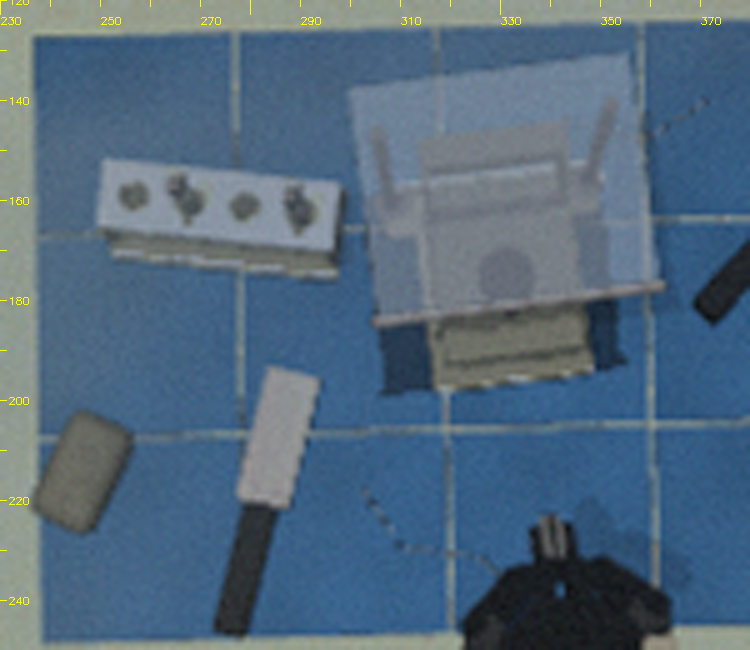

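Hood upright, cap back at side (347.6,211.6), same as before pressing, and the scraper flat in its place. Arm is clear with about zero force. Handing in.

```bash
python3 -c "
from plant import *
print(job_done()); print(state()['time'])"
```

```text
the job is handed in; nothing more can be done
None
the job is handed in; nothing more can be done
```

The job is done and handed in at about 34 s of the 72 s allowed. My last checks show everything as the task asked, but handing in returned no verdict.

- **Hood:** I took the nearest scraper, slid its blade into the gap under the lip and levered the hood up. Just before I withdrew the blade, triangulating two hood corners gave about 89–91°. In the last pictures the hood looked the same, but I did not measure its angle again.
- **Scraper:** it lies flat on the worktop in its original place, set down with about 2 N of contact.
- **Cap:** I reached in under the shelf at 45° with the fingers shut and pressed straight down. The travel was about 11 mm at 7.4 N, which fits the given spring figures, so it was well down but not bottomed. Afterwards the cap was back at its earlier image position.
- **Bystanders:** nothing in the last pictures looks moved, though the mouthwash and soap dish were outside the crops I checked. The arm was clear of everything, with about zero force.

**Disagreements:**
- The true fingertips sit about 22.5 mm behind the reported TCP, so the first grasp closed on nothing. I found the offset by touching the worktop, which peaked at about 25 N on the fingertips, and allowed for it from then on.
- Model overlays and pictures differed by up to about 1 px (roughly 3–4 mm). One triangulation of the blade tip was about 8 mm off in height. The overlay and the force-free insertion settled it.

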